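# Load a hook hanger onto the parts rail behind its sprung keeper

## Robot

A 6-joint arm with a two-finger parallel gripper is mounted at the origin on the work surface. World frame = base frame: x ahead of the robot, y to its left, z up, the work surface at z = 0. Lengths are in m, angles in degrees, forces in N, time in s.
With the tool pointing down it reaches from about 0.3 to 0.75 m from the base axis. Payload 8.5 kg.
Tool frame: the origin (TCP) lies midway between the tips of the shut fingers; the grasp point (between the pads) lies 19 mm behind it; z points along the fingers, y is the direction in which the jaws open and shut (so a half turn about z gives the same grasp; the last joint's range is limited). The gripper opens to 85 mm and grips with 20 to 120 N. Pads are 22 mm wide; open, the fingers measure 114 mm over their backs; the gripper's body (76 mm by 85 mm) begins 54 mm behind the grasp point. The pads swing forward as they close: fully open they stand 13 mm farther back than shut.
Start: joints at [-86.878, 21.807, 74.336, -0, 83.858, -12.336], TCP at [0.147, -0.53, 0.231] pointing down, gripper open.
Joint ranges: [-178.18, 178.18], [-50.72, 133.34], [12.68, 142.11], [-81.47, 261.47], [9.98, 163.14], [-165.26, 165.26]. Speed limits (degrees/s): [136.94, 136.94, 180, 180, 180, 180].

## Interface

Orientations are given as a 3x3 rotation matrix whose columns are the frame's x, y, z axes.
In Python, from rig import env, eyes, close_job gives the robot as it stands.
- The arm moves only by the tool jog_arm, never from a script. Its argument "deltas" is one flat list of numbers, 7 for each row, row after row: the shift along the tool's x, y, z in units of 0.75 m (1.0 is 0.75 m), then the turn, a rotation vector about the tool's x, y, z in units of 180 degrees (1.0 is 180 degrees), then the gripper command: -1 is fully open, 1 is shut, values between are in proportion. In form: [dx, dy, dz, ax, ay, az, fingers, dx, dy, dz, ax, ay, az, fingers, ...]. A call has 1 to 12 rows; each row is the pose to reach, as a shift and turn from the pose commanded when the call began, along the tool's axes at that moment, turning the shorter way round; what a row does not reach only later rows make up. A row lasts 1/12 s, in which the tool goes at most 41.7 mm and 7.16 degrees, less where a joint would pass 70% of its speed; a pose out of reach is approached as far as the arm can. A call with a number of a shift or a turn outside -1 to 1 is refused whole. A call with a gripper value outside its range is refused whole. The fingers move at their own pace and stop on an object; "grip_force" is the grip in N (left out, the last holds). Time passes only in rows, so rows that repeat a pose let the fingers close. It gives the time, the measured TCP pose, the force and the opening at its end, in the units of the state.
- env.observe(): the state, without advancing time (a new reading comes with each control period).
- eyes.get_image(name): name is "scene" or "top"; returns the picture (480x640x3 uint8, red, green, blue); there is no depth.
- eyes.camera_params(name): a dict with "intrinsics" (3x3 intrinsics, pixels), "R" (3x3) and "t" (3): a world point X has camera coordinates R X + t. Camera axes: x right, y down, z forward; pixel columns grow to the right and rows downward; lengths in m; the calibration is good to about 2 mm. A picture is of the moment at which its call begins. camera_params takes no time and is no camera call.
- close_job(): hands the job in, once; it reports no verdict.
The state is a dict: "time_s": time; "q": joint angles; "qvel": joint speeds; "joint_efforts": joint torques, N m; "position": TCP position; "tool_rot": TCP orientation; "ft_force": force on the tool from outside, world axes, zero at the start; "wrist_torque": the same for the moment, N m; "grip_width": finger opening in m.
Only numpy, scipy, OpenCV 4.12 (cv2) and the standard library are available. Lean on these libraries where they do the work, as an engineer would, in place of code of your own. Each camera call takes 0.05 s, during which the arm holds its last target.

## Task

Push the wooden wedge down into the pocket on the rail until its collar rests on the pocket, so that it props the sprung keeper open, and let go of it. Then take the steel hook hanger with its pulley from the sloping rack, lift its tongue over the lip of the rail at the loading gap, and lower it until it hangs home on the lip. Finally pull the wedge and put it back in its stand, collar down on the stand, so that the keeper snaps shut over the hanger's tongue; leave the other things on the bench alone.

Things in the scene. Friction and masses are not known exactly. Their poses are not given: they have to be found in the camera images.
- rail: Aluminium channel rail 260 mm long along its y, fixed on a steel foot; origin on the bench below the lip's middle; x level, away from the robot's side, z up. Upright front wall x -3 to +3 mm, z 45 to 130; channel behind it x -33 to -3, 32 mm deep; covers over the channel (z 144 to 149) leave a loading gap y -32 to +32. Highest part z 156
- lip (a point): Middle of the top edge of the rail's front wall, the anti-jump lip (6 mm thick), at the middle of the loading gap, 130 mm above the bench; axes as the rail's. The hanger hangs with its shank on the wall's +x side and its tongue in the channel on the -x side
- keeper (a joint): Sprung steel slide 52 mm wide over the loading gap, 14 to 19 mm above the lip's top. Metres of opening: 0 shut (tip at rail x -3 mm), slides to rail -x, at most 0.03, 0.022 with the wedge in. Spring 1.6 N shut, 3.4 N propped. An arm joins it to a flange with a roller in the wedge pocket. Shut, it stands over a hung hanger's tongue
- pocket (a point): Wedge pocket behind the rail: middle of the top edge of the fixed stop wall's -x face, at rail x -45, y +95, z 156 mm; axes as the rail's. Two cheeks with level tops, 34 mm apart, run 47 mm from the wall to -x. With the keeper shut its roller (axis 11 mm below the tops) leaves a 14 mm gap to the wall
- wedge_in (a point): Fixed point where the wedge head's centre lies when the wedge is fully in the pocket: 18 mm from the stop wall to -x, 36 mm above the cheeks' tops; axes as the rail's and the wedge's (flat face to +x, to the wall). The wedge goes straight down with 5 to 20 N of push, its taper driving the roller back; the collar lands on the cheeks and it stays by itself
- wedge_head (a point): Middle of the hardwood wedge's upright head, the place to grip, 116 mm above its toe. z up, +x to its flat face. Head 36 (x) x 26 (y) x 50 mm, top 24 mm above. Collar 36 x 54 (y) mm, underside 36 mm below, 10 thick. Under it a tongue 26 wide: 36 thick for 20 mm, then tapering on the -x side over 60 mm to a 6 mm toe at x +12 to +18. 90 g. Starts in its stand
- stand_mouth (a point): Middle of the mouth of the wedge's plywood stand, an open tube fixed on the bench, 84 mm high, hole 44 (x) x 34 (y) mm, walls 8 mm. The wedge hangs in it with its collar on the rim, head centre 36 mm above this point, wedge axes parallel to this point's; z up
- hanger_grip (a point): Middle of the steel hanger's tab, the place to grip: tab 12 (x) x 24 (y) x 50 mm (z), 16 mm of it beyond this point. Hanger axes: z from load to tab, x to the front with the pulley. 0.25 to 0.5 kg. It starts hooked over the upper edge of a fixed plywood board (the rack) leaning 0.55 rad, so its z leans 31 degrees to the robot's side; it lifts off along its own z
- hanger_hook (a point): Middle of the roof of the hanger's hook slot, 42 mm below and 10 mm behind (-x) the grip point, same axes. Slot 14 mm wide in x, open below; bridge over it 8 mm; tongue on -x 6 thick, 30 wide, 22 mm down; shank on +x 30 wide, 85 mm down, with a 52 mm pulley on its front to x 32. Home: this point on the lip point, axes parallel, z upright
- hanger: The hook hanger; origin at the hook slot's roof
- wedge: The wedge; origin at the height of its toe, below the head's centre
- cleat: bystander: black rope cleat, 112 mm
- pulley: bystander: pulley lying flat, 56 mm across, 24 mm high
- jar: bystander: glass jar, 60 mm across, 75 mm high
- driver: bystander: screwdriver lying
- clamp: bystander: bar clamp lying, 270 mm long
- offcut: bystander: wood offcut 110 x 45 x 22 mm
- spool: bystander: grey spool, 60 mm across, 50 mm high

How it is judged (in metres and radians):
On the way, in this order (a step that is already met when the one before it is completed fails the run):
1. the wedge, let go, stands in the pocket and props the keeper open (value of joint keeper above 0.018 m and contact force between the fingers and wedge below 0.05 N and horizontal distance between wedge_head and wedge_in below 0.012 m and z of wedge_head in the frame of wedge_in between -0.006 and 0.006 m), for 0.2 s.
2. the hanger, let go, hangs home on the lip while the wedge still holds the keeper open (x of hanger_hook in the frame of lip between -0.007 and 0.007 m and y of hanger_hook in the frame of lip between -0.016 and 0.016 m and z of hanger_hook in the frame of lip between -0.003 and 0.005 m and angle between hanger_hook's own z axis and vertical below 0.2 rad and angle between the y axis of hanger_hook and the y axis of lip, either way round below 0.2 rad and value of joint keeper above 0.018 m and contact force between the fingers and hanger below 0.05 N and contact force between the fingers and wedge below 0.05 N), for 0.2 s.
3. the wedge is out and the keeper is shut over the hanger (x of hanger_hook in the frame of lip between -0.007 and 0.007 m and y of hanger_hook in the frame of lip between -0.016 and 0.016 m and z of hanger_hook in the frame of lip between -0.003 and 0.005 m and angle between hanger_hook's own z axis and vertical below 0.2 rad and angle between the y axis of hanger_hook and the y axis of lip, either way round below 0.2 rad and value of joint keeper below 0.003 m), for 0.2 s.
At the end, for the whole second after the job is handed in: Hanger at rest on the lip at the gap (slot roof within 7 mm across, 16 along, -3 to +5 in height; within 0.2 rad upright and square), keeper shut within 3 mm, wedge at rest in its stand (12 mm of centre, head centre 30 to 41 mm above the mouth, upright within 0.12 rad), both let go (all of step 3 and horizontal distance between wedge_head and stand_mouth below 0.012 m and z of wedge_head in the frame of stand_mouth between 0.03 and 0.041 m and angle between wedge_head's own z axis and vertical below 0.12 rad and linear speed of each of hanger, wedge below 0.02 m/s and contact force between the fingers and hanger below 0.05 N and contact force between the fingers and wedge below 0.05 N); the robot touches nothing.
It fails at once if another thing on the bench is disturbed (moved by over 30 mm) (distance of any of cleat, pulley, jar, driver, clamp, offcut, spool from where it was at the start of the episode above 0.03 m).
It also fails if it takes over 67 s, if anything falls off the work surface, if the arm or the gripper's body presses on something with over 40 N, if the wrist force passes 120 N, or if a joint passes its speed limit or range.

## Working session

There is one attempt and no reset: what is moved stays moved. The work goes in short steps, Python scripts to look and compute and a tool call to move; the robot and the scene stay as the last step left them, time stands still between calls to the robot, and variables do not carry over. Pictures are saved under pics/ and viewed, and the job is handed in when it is done.

Besides the shell and the picture viewer there is one more tool, called after ">>>" as name(argument=value, ...) on one line, values as JSON. jog_arm: Moves the arm, as the interface text tells. Its arguments: {"type":"object","properties":{"deltas":{"type":"array"},"grip_force":{"type":"number"}},"required":["deltas"]}

```bash
ls; mkdir -p pics
python3 - <<'E'
from rig import env,eyes
import cv2,numpy as np
s=env.observe()
for k,v in s.items(): print(k,np.round(v,4).tolist())
for n in ("scene","top"):
    im=eyes.get_image(n); cv2.imwrite(f"pics/{n}0.png",im[:,:,::-1])
    p=eyes.camera_params(n); print(n,{k:np.round(v,4).tolist() for k,v in p.items()})
E
```

```text
pics
time_s 0.0
q [-86.8755, 21.841, 74.3851, -0.0011, 83.8587, -12.3351]
qvel [-0.0192, 0.0673, 0.0544, 0.0009, 0.0358, -0.0507]
joint_efforts [-0.0004, -44.8461, -23.1277, -0.0002, 0.0049, 0.0]
position [0.1466, -0.5298, 0.2307]
tool_rot [[0.9638, 0.2666, -0.0001], [0.2666, -0.9638, 0.0015], [0.0003, -0.0015, -1.0]]
ft_force [-0.0678, 0.3159, -0.2327]
wrist_torque [-0.0039, 0.0577, 0.0118]
grip_width 0.0852
scene {'intrinsics': [[570.4999, 0.0, 314.2252], [0.0, 570.4999, 238.3546], [0.0, 0.0, 1.0]], 'R': [[-0.2064, 0.9785, -0.001], [0.7963, 0.1674, -0.5813], [-0.5686, -0.1208, -0.8137]], 't': [0.1531, -0.406, 1.9943]}
top {'intrinsics': [[605.8076, 0.0, 319.8828], [0.0, 605.8076, 243.6911], [0.0, 0.0, 1.0]], 'R': [[-0.0163, -0.9998, -0.0134], [-0.9969, 0.0173, -0.0764], [0.0766, 0.0121, -0.997]], 't': [0.0061, 0.6004, 2.0762]}
```

View pics/scene0.png

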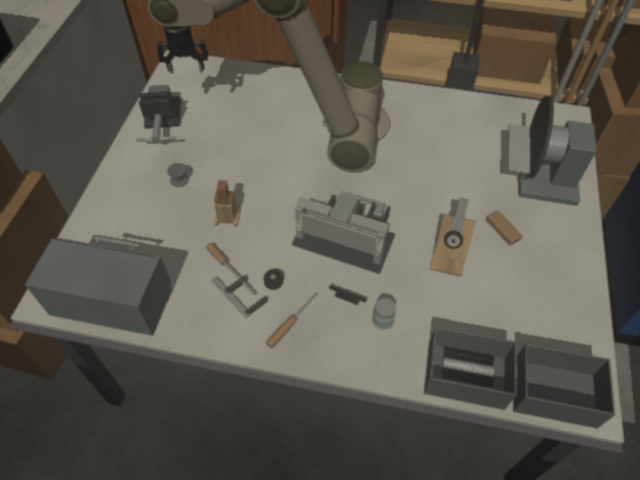

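View pics/top0.png

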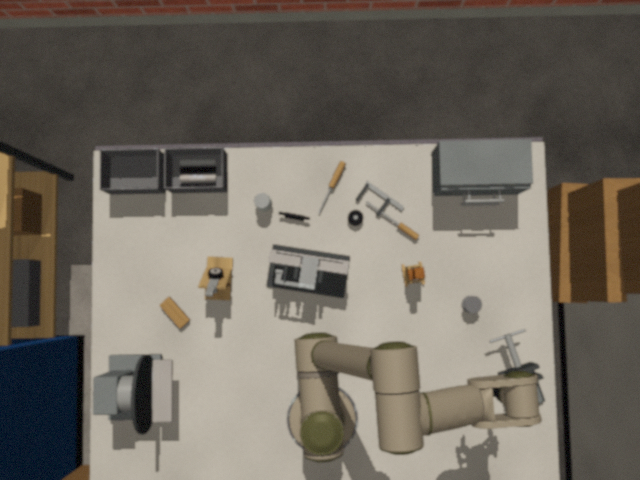

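Run:
```python
from rig import env,eyes
import cv2,numpy as np
for n in ("scene","top"):
    im=np.mean([eyes.get_image(n).astype(float) for _ in range(5)],0)[:,:,::-1]
    np.save(f"pics/{n}_avg.npy",im)
    im=np.clip(im,0,255).astype(np.uint8)
    R={"scene":dict(rail=(280,175,120,110),wedge=(195,165,60,70),hang=(420,185,110,95)),"top":dict(rail=(260,235,100,90),wedge=(390,250,50,50),hang=(150,245,100,90))}[n]
    for k,(x,y,w,h) in R.items():
        c=cv2.resize(im[y:y+h,x:x+w],None,fx=6,fy=6,interpolation=cv2.INTER_CUBIC)
        cv2.imwrite(f"pics/{n}_{k}.png",np.clip(c.astype(float)*1.3,0,255))
print(env.observe()['time_s'])
```

```text
0.6[ WARN:0@5.646] global loadsave.cpp:1063 imwrite_ Unsupported depth image for selected encoder is fallbacked to CV_8U.
```

View pics/scene_rail.png

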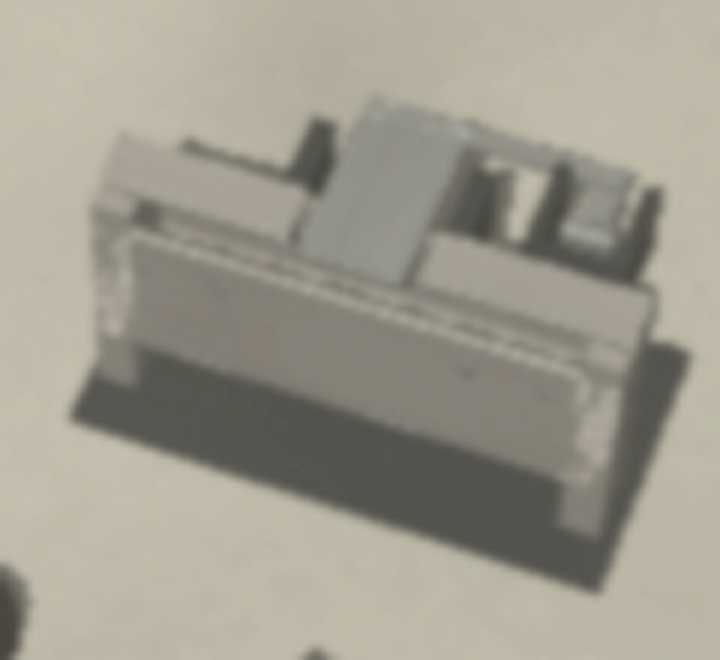

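View pics/top_rail.png

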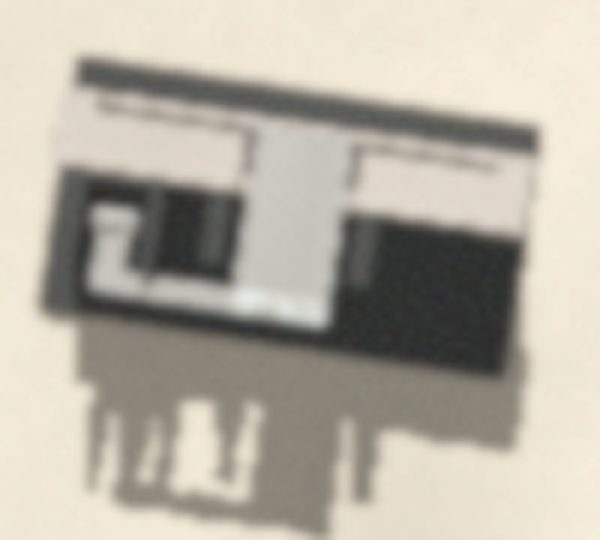

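View pics/scene_wedge.png

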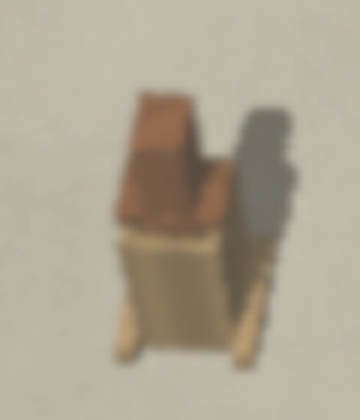

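View pics/top_wedge.png

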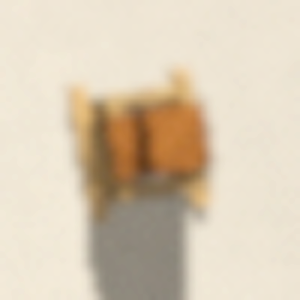

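View pics/scene_hang.png

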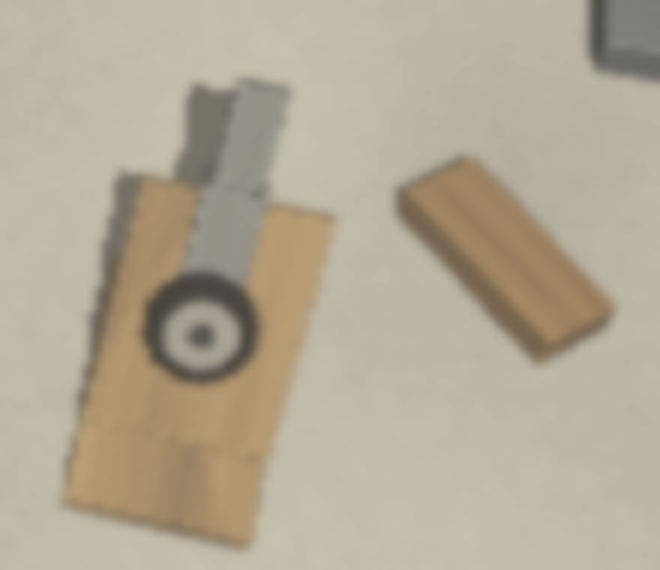

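View pics/top_hang.png

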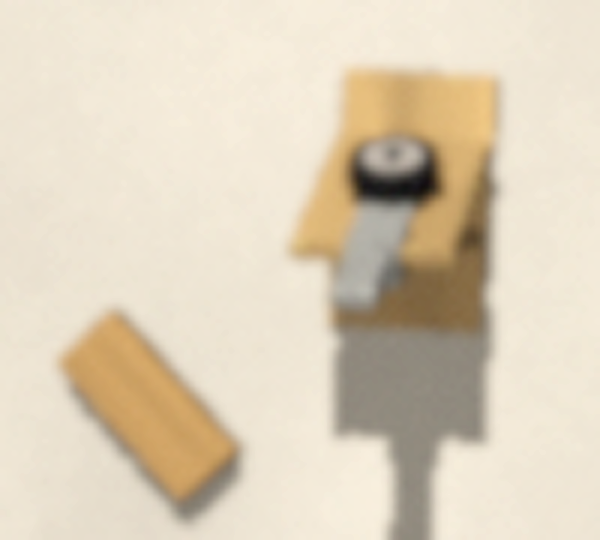

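```bash
cat > h.py <<'E'
from rig import env,eyes
import cv2,numpy as np
P={n:eyes.camera_params(n) for n in("scene","top")}
def M(n): 
    p=P[n]; return np.array(p['intrinsics'])@np.c_[np.array(p['R']),np.array(p['t'])]
OFF={"scene":dict(rail=(280,175),wedge=(195,165),hang=(420,185)),"top":dict(rail=(260,235),wedge=(390,250),hang=(150,245))}
def px(n,k,c): return (np.array(c,float)+.5)/6-.5+np.array(OFF[n][k])
def tri(a,b):
    X=cv2.triangulatePoints(M("scene"),M("top"),np.array(a,float).reshape(2,1),np.array(b,float).reshape(2,1)); X=(X[:3]/X[3]).ravel()
    r=[np.linalg.norm(proj(n,X)-q) for n,q in(("scene",a),("top",b))]
    return X,r
def proj(n,X):
    x=M(n)@np.append(X,1); return x[:2]/x[2]
def ray(n,p,z):
    q=P[n]; d=np.array(q['R']).T@np.linalg.inv(np.array(q['intrinsics']))@np.append(p,1); C=-np.array(q['R']).T@np.array(q['t'])
    return C+d*(z-C[2])/d[2]
E
python3 - <<'E'
from h import *
np.set_printoptions(precision=4,suppress=True)
for n in P: print(n,-np.array(P[n]['R']).T@np.array(P[n]['t']))
for lab,k,a,b,z in [("Lcov gapback","rail",(440,232),(240,192),.149),("Lcov outback","rail",(657,290),(57,163),.149),("Lcov outfront","rail",(638,350),(72,85),.149),("Lcov gapfront","rail",(413,285),(252,128),.149),
 ("Rcov outback","rail",(122,132),(520,238),.149),("Rcov outfront","rail",(97,190),(535,155),.149),("Rcov gapback","rail",(308,188),(345,212),.149),
 ("head A -y back","wedge",(140,95),(203,162),.144),("head +y back","wedge",(188,97),(152,172),.144),("head +y front","wedge",(187,152),(148,110),.144),("head -y front","wedge",(133,150),(198,105),.144),
 ("tab top -y","hang",(238,78),(376,306),0),("tab top +y","hang",(290,87),(336,304),0),("pulley c","hang",(201,335),(393,154),0),
 ]:
  A,B=px("scene",k,a),px("top",k,b); X,r=tri(A,B); print(lab,X,np.round(r,2),ray("scene",A,z)[:2],ray("top",B,z)[:2])
E
```

```text
scene [1.4889 0.1591 1.3868]
top [ 0.4397 -0.0294  2.1158]
Lcov gapback [0.5174 0.0618 0.1471] [0.01 0.01] [0.5189 0.062 ] [0.5173 0.0617]
Lcov outback [0.5344 0.162  0.1523] [0.67 0.5 ] [0.5315 0.1638] [0.5347 0.1607]
Lcov outfront [0.5758 0.1553 0.1601] [1.76 1.29] [0.5667 0.1599] [0.577  0.1521]
Lcov gapfront [0.5518 0.0549 0.1494] [0.09 0.07] [0.5515 0.0551] [0.5519 0.0547]
Rcov outback [ 0.4904 -0.0915  0.149 ] [0.88 0.68] [ 0.4908 -0.094 ] [ 0.4899 -0.0894]
Rcov outfront [ 0.534  -0.097   0.1576] [0.43 0.33] [ 0.5272 -0.0976] [ 0.5347 -0.0983]
Rcov gapback [0.5061 0.0017 0.1501] [1.37 1.04] [ 0.5059 -0.0022] [0.5055 0.005 ]
head A -y back [ 0.4783 -0.3391  0.1463] [0. 0.] [ 0.4764 -0.3401] [ 0.4783 -0.3395]
head +y back [ 0.474  -0.3138  0.146 ] [0.9  0.71] [ 0.4729 -0.3171] [ 0.4734 -0.3118]
head +y front [ 0.5065 -0.3091  0.144 ] [0.62 0.49] [ 0.5062 -0.3074] [ 0.5069 -0.3106]
head -y front [ 0.5087 -0.3361  0.1415] [0.81 0.63] [ 0.5103 -0.3329] [ 0.5092 -0.3377]
tab top -y [0.4282 0.3405 0.1785] [0.04 0.03] [0.2716 0.3672] [0.4272 0.3747]
tab top +y [0.4296 0.3628 0.1793] [0.39 0.3 ] [0.2721 0.3942] [0.4287 0.398 ]
pulley c [0.512  0.3467 0.0929] [0.23 0.17] [0.442  0.3595] [0.5153 0.3646]
```

```bash
cat >> h.py <<'E'
def refine(n,k,c0,c1,mode="edge",w=2.5,img=None,sgn=0):
    im=np.load(f"pics/{n}_avg.npy") if img is None else img
    g=cv2.GaussianBlur(im.mean(2).astype(np.float32),(0,0),0.6)
    a,b=px(n,k,c0),px(n,k,c1); d=(b-a)/np.linalg.norm(b-a); m=np.array([-d[1],d[0]])
    s=np.arange(-w,w+.01,.1); pts=[]
    for t in np.linspace(0.04,.96,40):
        q=a+(b-a)*t; L=q+s[:,None]*m
        v=cv2.remap(g,L[:,0].astype(np.float32)[None],L[:,1].astype(np.float32)[None],cv2.INTER_CUBIC)[0]
        f=np.gradient(v) if mode=="edge" else v-np.median(v)
        f=np.abs(f) if (mode=="edge" and not sgn) else f*(sgn or 1)
        f=np.clip(f-0.5*f.max(),0,None); i=f.argmax()
        f=f*(np.abs(s-s[i])<1); pts.append(q+m*(f@s/f.sum()))
    pts=np.float32(pts); vx,vy,x0,y0=cv2.fitLine(pts,cv2.DIST_HUBER,0,.01,.01).ravel()
    c=np.array([x0,y0]);u=np.array([vx,vy]); res=np.median(np.abs((pts-c)@np.array([-vy,vx])))
    return [c+u*((q-c)@u) for q in (a,b)],res
E
python3 - <<'E'
from h import *
np.set_printoptions(precision=4,suppress=True)
for lab,n,k,a,b,z,md in [("lip ridge","scene","rail",(150,240),(565,369),.130,"ridge"),
 ("front edge top L","top","rail",(85,87),(245,112),.130,"edge"),("front edge top all","top","rail",(85,87),(525,154),.130,"edge"),
 ("cov back topL","top","rail",(66,164),(230,190),.149,"edge"),("cov back topR","top","rail",(360,214),(515,238),.149,"edge"),
 ("cov back scR","scene","rail",(450,236),(645,288),.149,"edge"),("cov back scL","scene","rail",(130,134),(295,184),.149,"edge"),
 ("gap edge L sc","scene","rail",(440,232),(413,285),.149,"edge"),("gap edge R sc","scene","rail",(308,188),(297,240),.149,"edge"),
 ("endL top","top","rail",(70,100),(60,155),.149,"edge"),("endR top","top","rail",(534,170),(524,228),.149,"edge"),
 ("tip keeper top","top","rail",(260,125),(340,140),.149,"edge"),("keeper sideL top","top","rail",(240,200),(232,270),.149,"edge"),("keeper sideR top","top","rail",(340,215),(330,310),.149,"edge"),
 ]:
  (p,q),r=refine(n,k,a,b,md); A,B=ray(n,p,z),ray(n,q,z); d=B-A
  print(lab,A[:2],B[:2],"ang",round(np.degrees(np.arctan2(d[1],d[0])),2),"res",round(float(r),2))
E
```

```text
lip ridge [ 0.5355 -0.0707] [0.5701 0.129 ] ang 80.19 res 0.06
front edge top L [0.5778 0.1466] [0.5626 0.0591] ang -99.8 res 0.06
front edge top all [0.5778 0.1466] [ 0.5363 -0.0936] ang -99.81 res 0.09
cov back topL [0.5329 0.156 ] [0.5175 0.0672] ang -99.87 res 0.15
cov back topR [ 0.5052 -0.0033] [ 0.4905 -0.0867] ang -100.02 res 0.09
cov back scR [0.5182 0.067 ] [0.5343 0.158 ] ang 79.95 res 0.1
cov back scL [ 0.4907 -0.0901] [ 0.4955 -0.0089] ang 86.63 res 0.6
gap edge L sc [0.519  0.0623] [0.5514 0.055 ] ang -12.58 res 0.12
gap edge R sc [ 0.5057 -0.0029] [ 0.5353 -0.0067] ang -7.24 res 0.05
endL top [0.5702 0.1583] [0.5409 0.1659] ang 165.5 res 0.22
endR top [ 0.5259 -0.1015] [ 0.4945 -0.0957] ang 169.64 res 0.12
tip keeper top [0.559  0.0493] [0.5512 0.0059] ang -100.19 res 0.06
keeper sideL top [0.5124 0.0589] [0.4751 0.066 ] ang 169.18 res 0.04
keeper sideR top [0.5037 0.0059] [0.4528 0.014 ] ang 170.99 res 0.08
```

Run:
```python
import cv2,numpy as np
for n,(x,y,w,h) in dict(scene=(355,190,40,36),top=(264,258,40,36)).items():
    im=np.load(f"pics/{n}_avg.npy")[y:y+h,x:x+w]
    im=255*np.clip(im/255,0,1)**0.55
    cv2.imwrite(f"pics/p_{n}.png",np.clip(cv2.resize(im,None,fx=16,fy=16,interpolation=cv2.INTER_CUBIC),0,255).astype(np.uint8))
```

```text
(no output)
```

View pics/p_scene.png

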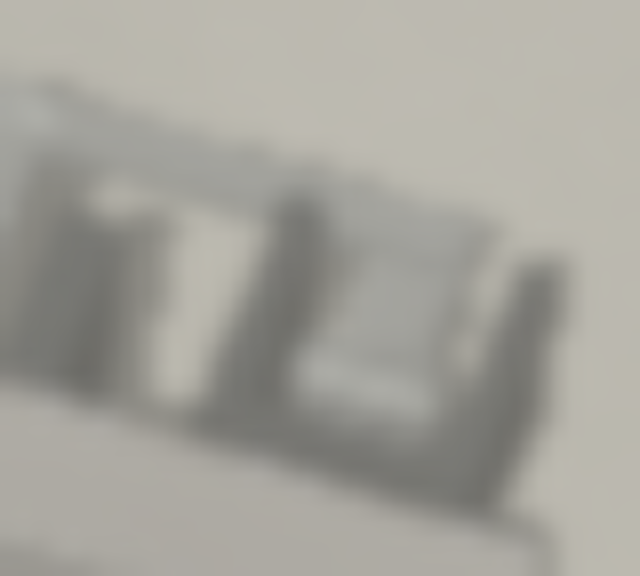

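View pics/p_top.png

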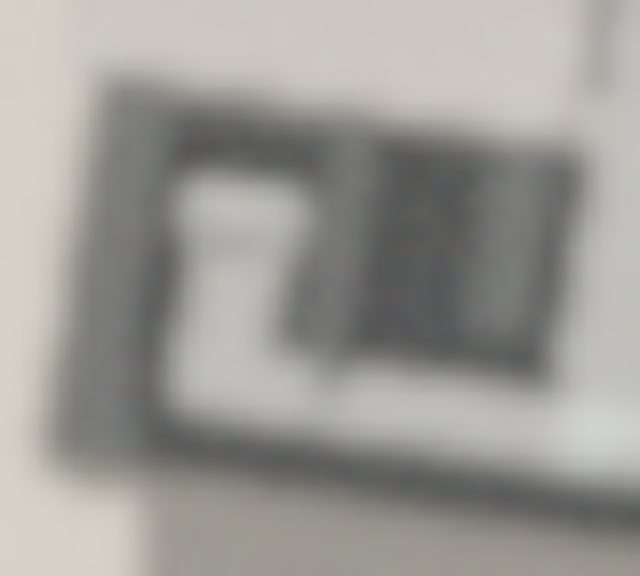

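Run:
```python
from h import *
np.set_printoptions(precision=4,suppress=True)
e1=np.array([.9853,-.1711]);e2=np.array([.1711,.9853])
def f(n,o,c,z,l):
    p=(np.array(c)+.5)/16-.5+np.array(o); X=ray(n,p,z)[:2]; print(l,X,"rail x",X@e1-.5404,"y",X@e2-.119)
S=("scene",(355,190));T=("top",(264,258))
for c,l in [((300,188),"in cheek end"),((548,258),"out cheek end"),((325,215),'inch edge'),((518,270),'outch edge')]: f(*S,c,.156,l)
for c,l in [((172,130),"outch in edge"),((325,170),"inch in"),((375,170),"inch out"),((110,80),"outch outer corner")]: f(*T,c,.156,l)
for c,l in [((245,190),"roller front"),((240,215),'roller axis')]: f(*T,c,.15,l)
for c,l in [((365,410),'roller bottom'),((370,380),'roller')]: f(*S,c,.15,l)
```

```text
in cheek end [0.471  0.1108] rail x -0.0952437442772312 y 0.07078379547325772
out cheek end [0.4777 0.155 ] rail x -0.09627170205308799 y 0.11549283293998605
inch edge [0.4761 0.1159] rail x -0.09110963186842069 y 0.07671006824493884
outch edge [0.4814 0.1503] rail x -0.09181659590355018 y 0.11147989572638534
outch in edge [0.5214 0.1433] rail x -0.05115340739747554 y 0.11139123447426247
inch in [0.5128 0.1124] rail x -0.05435575209809712 y 0.07946918494851471
inch out [0.5126 0.1023] rail x -0.052791014797226476 y 0.06946515412595933
outch outer corner [0.5318 0.1557] rail x -0.04309781343392771 y 0.12544002953979932
roller front [0.5092 0.1291] rail x -0.060727307936289 y 0.09534355182401955
roller axis [0.5042 0.1302] rail x -0.06589027136077819 y 0.09553490267960157
roller bottom [0.5124 0.1287] rail x -0.05755503356788816 y 0.09550767415067327
roller [0.5058 0.1286] rail x -0.06409072754606776 y 0.0942757198076967
```

Run:
```python
from h import *
np.set_printoptions(precision=4,suppress=True)
for lab,n,k,a,b,z,md in [
 ("head -y edge top","top","wedge",(199,112),(204,160),.144,"edge"),("head front top","top","wedge",(155,108),(195,104),.144,"edge"),("head back top","top","wedge",(157,171),(198,164),.144,"edge"),("head +y top","top","wedge",(149,118),(154,165),.144,"edge"),
 ("head back sc","scene","wedge",(145,95),(184,97),.144,"edge"),("head front sc","scene","wedge",(138,150),(182,152),.144,"edge"),("head +y sc","scene","wedge",(189,105),(188,148),.144,"edge"),("head -y sc","scene","wedge",(139,103),(134,145),.144,"edge"),
 ("stand front rim sc","scene","wedge",(125,250),(215,255),.084,"edge"),
 ("tab sideL top","top","hang",(345,296),(368,215),.13,"edge"),("tab top edge top","top","hang",(340,304),(372,306),.178,"edge"),
 ("tab top edge sc","scene","hang",(242,78),(286,87),.178,"edge"),
 ]:
  (p,q),r=refine(n,k,a,b,md,w=1.5); A,B=ray(n,p,z),ray(n,q,z); d=B-A
  print(lab,A[:2],B[:2],"ang",round(np.degrees(np.arctan2(d[1],d[0])),2),"res",round(float(r),2))
for n,(x,y,w,h) in dict(scene=(208,175,40,52),top=(398,258,32,32)).items():
    im=np.load(f"pics/{n}_avg.npy")[y:y+h,x:x+w]
    im=255*np.clip(im/255,0,1)**0.7
    cv2.imwrite(f"pics/w_{n}.png",np.clip(cv2.resize(im,None,fx=11,fy=11,interpolation=cv2.INTER_CUBIC),0,255).astype(np.uint8))
```

```text
head -y edge top [ 0.5056 -0.3407] [ 0.4796 -0.3426] ang -175.84 res 0.04
head front top [ 0.513  -0.3149] [ 0.5114 -0.3363] ang -94.28 res 0.15
head back top [ 0.4728 -0.3147] [ 0.4768 -0.3369] ang -79.93 res 0.14
head +y top [ 0.5026 -0.3114] [ 0.4771 -0.3119] ang -178.88 res 0.07
head back sc [ 0.4741 -0.3382] [ 0.4716 -0.3194] ang 97.63 res 0.06
head front sc [ 0.5095 -0.3306] [ 0.5039 -0.3107] ang 105.91 res 0.05
head +y sc [ 0.477  -0.3123] [ 0.5029 -0.3042] ang 17.55 res 0.01
head -y sc [ 0.4813 -0.3395] [ 0.507 -0.336] ang 7.71 res 0.07
stand front rim sc [ 0.524  -0.3413] [ 0.5187 -0.2973] ang 96.93 res 0.08
tab sideL top [0.4364 0.3723] [0.4767 0.3524] ang -26.21 res 0.6
tab top edge top [0.4303 0.36  ] [0.4304 0.3429] ang -89.72 res 0.09
tab top edge sc [0.4259 0.3424] [0.4272 0.3624] ang 86.32 res 0.06
```

View pics/w_scene.png

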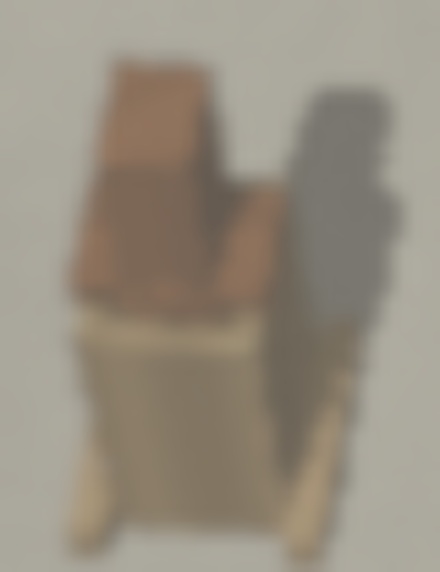

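View pics/w_top.png

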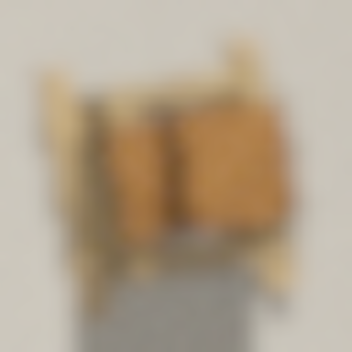

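Run:
```python
from h import *
np.set_printoptions(precision=4,suppress=True)
def L(lab,n,a,b,z,w=1.5):
  (p,q),r=refine(n,"hang",a,b,"edge",w=w); A,B=ray(n,p,z),ray(n,q,z); d=B-A
  print(lab,A,B,"ang",round(np.degrees(np.arctan2(d[1],d[0])),2),"res",round(float(r),2))
L("base front top","top",(355,72),(490,76),.01)
L("base front sc","scene",(75,508),(240,546),.01)
L("board top sc +y","scene",(275,204),(328,214),.14)
L("base back top","top",(340,330),(480,330),.01)
L("base right top","top",(497,85),(497,130),.01)
for lab,a,b in [("board top -y",(142,175),(462,263)),("board top +y",(334,215),(292,253)),("board bottom front -y",(68,505),(497,76)),("bb +y",(247,547),(347,71)),("pulley outer",(201,329),(393,163)),("hub",(203,335),(393,154))]:
  print(lab,*tri(px("scene","hang",a),px("top","hang",b)))
for n,(x,y,w,h) in dict(scene=(444,195,30,60),top=(200,264,40,36)).items():
    im=np.load(f"pics/{n}_avg.npy")[y:y+h,x:x+w]
    cv2.imwrite(f"pics/h_{n}.png",np.clip(1.2*cv2.resize(im,None,fx=10,fy=10,interpolation=cv2.INTER_CUBIC),0,255).astype(np.uint8))
```

```text
base front top [0.5653 0.3846 0.01  ] [0.5594 0.306  0.01  ] ang -94.31 res 0.1
base front sc [0.5658 0.306  0.01  ] [0.5714 0.384  0.01  ] ang 85.91 res 0.05
board top sc +y [0.4643 0.3677 0.14  ] [0.4658 0.3917 0.14  ] ang 86.36 res 0.06
base back top [0.4161 0.3936 0.01  ] [0.4112 0.3127 0.01  ] ang -93.46 res 0.18
base right top [0.554  0.2996 0.01  ] [0.5279 0.2996 0.01  ] ang 179.92 res 0.01
board top -y [0.4505 0.3058 0.1254] [np.float64(0.877936684204828), np.float64(0.6735466747154295)]
board top +y [0.4576 0.3964 0.128 ] [np.float64(0.044928151231182246), np.float64(0.034276657867505715)]
board bottom front -y [0.5595 0.303  0.0054] [np.float64(0.11634469869543781), np.float64(0.08548925683119413)]
bb +y [0.5641 0.3897 0.0034] [np.float64(0.3648411467890301), np.float64(0.2669357027998708)]
pulley outer [0.5071 0.3469 0.0909] [np.float64(0.29210834100731986), np.float64(0.2184991145053984)]
hub [0.512  0.3471 0.093 ] [np.float64(0.055563762302625046), np.float64(0.041498081894953354)]
```

View pics/h_scene.png

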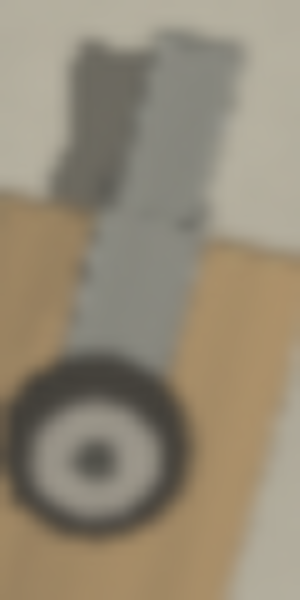

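View pics/h_top.png

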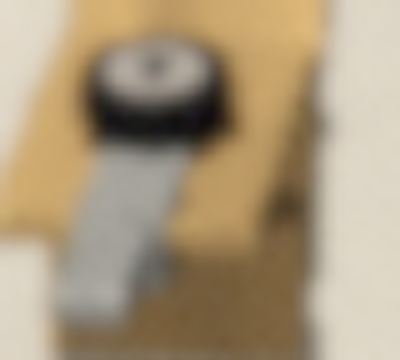

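```bash
cat >> h.py <<'E'
from scipy.spatial.transform import Rotation as Ro
def down(psi,tilt=0):
    """tool x at world yaw psi (deg), z down; tilt = rotation about tool x, deg"""
    p=np.radians(psi); x=np.array([np.cos(p),np.sin(p),0]); z=np.array([0,0,-1.]); 
    return Ro.from_matrix(np.c_[x,np.cross(z,x),z])*Ro.from_euler('x',tilt,degrees=True)
def plan(*tg):
    s=env.observe(); p=np.array(s['position']); R=Ro.from_matrix(np.array(s['tool_rot']))
    print("t",s['time_s'],"p",np.round(p,4),"w",round(s['grip_width'],4),"f",np.round(s['ft_force'],1))
    for pos,T in tg:
        d=R.inv().apply(np.array(pos)-p); rv=(R.inv()*T).as_rotvec(degrees=True)
        print(np.round(d/.75,4).tolist(),np.round(rv/180,4).tolist(),"rows",round(max(np.linalg.norm(d)/.0417,np.linalg.norm(rv)/7.16),1))
E
python3 -c "
from h import *
plan(((.4919,-.3242,.2),down(97)),((.4919,-.3242,.1015),down(97)))"
```

```text
t 0.6 p [ 0.1466 -0.5301  0.2313] w 0.0856 f [-0.5 -0.5  0.8]
[0.5169, -0.1418, 0.0418] [-0.0, -0.0, -0.453] rows 11.4
[0.5169, -0.1418, 0.1731] [-0.0, -0.0, -0.453] rows 11.4
```

>>> jog_arm(deltas=[0.517,-0.142,0.042,0,0,-0.453,-1,0.517,-0.142,0.042,0,0,-0.453,-1,0.517,-0.142,0.042,0,0,-0.453,-1,0.517,-0.142,0.042,0,0,-0.453,-1,0.517,-0.142,0.042,0,0,-0.453,-1,0.517,-0.142,0.042,0,0,-0.453,-1,0.517,-0.142,0.042,0,0,-0.453,-1,0.517,-0.142,0.042,0,0,-0.453,-1,0.517,-0.142,0.042,0,0,-0.453,-1,0.517,-0.142,0.042,0,0,-0.453,-1,0.517,-0.142,0.042,0,0,-0.453,-1,0.517,-0.142,0.042,0,0,-0.453,-1])

```text
time_s: 1.6
position: [0.4933, -0.3227, 0.1994]
tool_rot: [[-0.131, 0.991, -0.0], [0.991, 0.131, 0.0], [0.0, -0.0, -1.0]]
ft_force: [-0.8, 0.2, -0.2]
grip_width: 0.0851
```

```bash
python3 -c "
from h import *
plan(((.4919,-.3242,.2),down(97)),((.4919,-.3242,.1015),down(97)))
im=eyes.get_image('top');cv2.imwrite('pics/t1.png',cv2.resize(im[220:330,360:520,::-1],None,fx=4,fy=4))
im=eyes.get_image('scene');cv2.imwrite('pics/s1.png',cv2.resize(im[110:250,150:310,::-1],None,fx=4,fy=4))"
```

```text
t 1.6 p [ 0.4933 -0.3227  0.1994] w 0.0851 f [-0.8  0.2 -0.2]
[-0.0018, -0.0021, -0.0009] [-0.0001, -0.0001, 0.003] rows 0.1
[-0.0018, -0.0021, 0.1305] [-0.0001, -0.0001, 0.003] rows 2.3
```

>>> jog_arm(deltas=[-0.001,-0.001,0.05,0,0,0.003,-1,-0.001,-0.001,0.09,0,0,0.003,-1,-0.001,-0.001,0.12,0,0,0.003,-1,-0.001,-0.001,0.13,0,0,0.003,-1,-0.001,-0.001,0.13,0,0,0.003,-0.5,-0.001,-0.001,0.13,0,0,0.003,0,-0.001,-0.001,0.13,0,0,0.003,0.5,-0.001,-0.001,0.13,0,0,0.003,1,-0.001,-0.001,0.13,0,0,0.003,1,-0.001,-0.001,0.13,0,0,0.003,1,-0.001,-0.001,0.13,0,0,0.003,1,-0.001,-0.001,0.13,0,0,0.003,1], grip_force=70)

```text
time_s: 2.7
position: [0.4918, -0.3255, 0.104]
tool_rot: [[-0.112, 0.994, 0.002], [0.994, 0.112, -0.002], [-0.003, 0.002, -1.0]]
ft_force: [-0.2, 0.4, 6.6]
grip_width: 0.0352
```

```bash
python3 -c "
from h import *
plan(((.4919,-.3242,.2),down(97)),((.4919,-.3242,.24),down(97)))
s=env.observe();print(s['tool_rot'])"
```

```text
t 2.7 p [ 0.4918 -0.3255  0.104 ] w 0.0352 f [-0.2  0.4  6.6]
[0.0013, 0.0006, -0.128] [0.0006, 0.0008, -0.003] rows 2.3
[0.0012, 0.0007, -0.1813] [0.0006, 0.0008, -0.003] rows 3.3
[[-0.11235133  0.99366615  0.00218244]
 [ 0.99366537  0.11235625 -0.00228232]
 [-0.00251307  0.0019122  -0.99999501]]
```

View pics/s1.png

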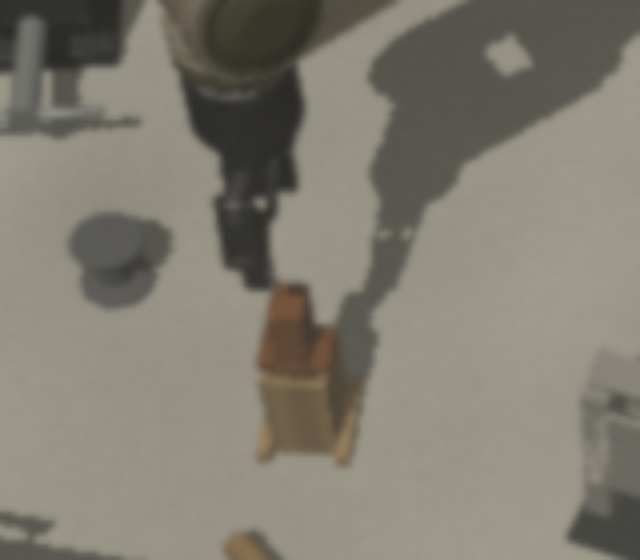

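>>> jog_arm(deltas=[0,0,-0.05,0,0,0,1,0,0,-0.1,0,0,0,1,0,0,-0.15,0,0,0,1,0,0,-0.2,0,0,0,1,0,0,-0.25,0,0,0,1,0,0,-0.25,0,0,0,1,0,0,-0.25,0,0,0,1])

```text
time_s: 3.28
position: [0.4916, -0.3251, 0.2922]
tool_rot: [[-0.112, 0.994, 0.004], [0.994, 0.112, -0.004], [-0.004, 0.003, -1.0]]
ft_force: [-0.3, -0.4, -2.5]
grip_width: 0.0349
```

```bash
python3 -c "
from h import *
plan(((.5031,.1298,.30),down(80.15)))
im=eyes.get_image('top');cv2.imwrite('pics/t2.png',cv2.resize(im[220:330,360:520,::-1],None,fx=4,fy=4))
im=eyes.get_image('scene');cv2.imwrite('pics/s2.png',cv2.resize(im[110:250,150:310,::-1],None,fx=4,fy=4))"
```

```text
t 3.2833 p [ 0.4916 -0.3251  0.2922] w 0.0349 f [-0.3 -0.4 -2.5]
[0.601, 0.0835, -0.0125] [0.0012, 0.0011, 0.0906] rows 10.9
```

View pics/s2.png

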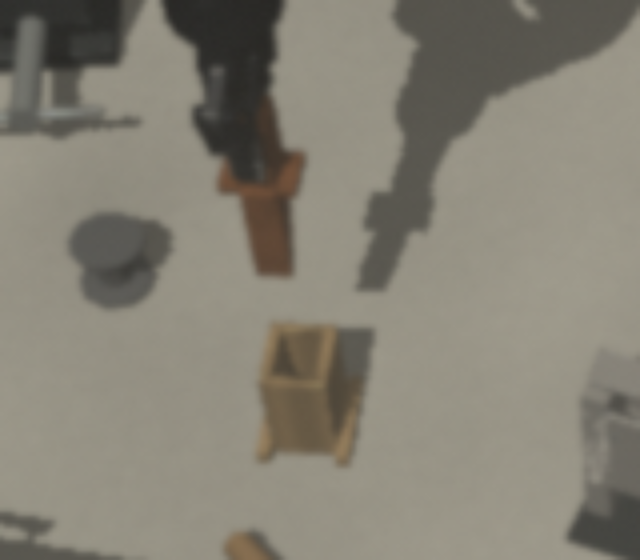

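View pics/t2.png

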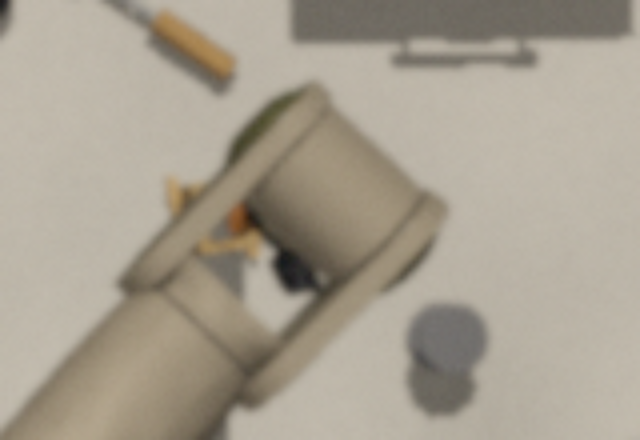

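```bash
python3 -c "
from h import *
c=np.array([.4916,-.3251,.308]);a=np.radians(7)
for x in(18,12,-12,-18):
  for y in(-13,13):
    X=c+np.array([np.cos(a)*x-np.sin(a)*y,np.sin(a)*x+np.cos(a)*y,-116])/1000
    print(x,y,(proj('scene',X)-[150,110])*4)
for q in [(277,325),(336,325),(331,383),(262,383)]: print(ray('scene',np.array([(q[0]+.5)/4-.5+150,(q[1]+.5)/4-.5+110]),.084)[:2])
"
```

```text
18 -13 [252.93034514 273.59781551]
18 13 [289.85122479 275.98172752]
12 -13 [254.54901535 267.14628616]
12 13 [291.39056197 269.51964902]
-12 -13 [260.95363003 241.61943125]
-12 13 [297.4812239  243.95128374]
-18 -13 [262.53749413 235.3066285 ]
-18 13 [298.98743388 237.62827197]
[ 0.46656853 -0.34885733]
[ 0.4575177  -0.30576494]
[ 0.51161528 -0.29343667]
[ 0.52200191 -0.34287809]
```

>>> jog_arm(deltas=[0.601,0.084,-0.012,0,0,0.09,1,0.601,0.084,-0.012,0,0,0.09,1,0.601,0.084,-0.012,0,0,0.09,1,0.601,0.084,-0.012,0,0,0.09,1,0.601,0.084,-0.012,0,0,0.09,1,0.601,0.084,-0.012,0,0,0.09,1,0.601,0.084,-0.012,0,0,0.09,1,0.601,0.084,-0.012,0,0,0.09,1,0.601,0.084,-0.012,0,0,0.09,1,0.601,0.084,-0.012,0,0,0.09,1,0.601,0.084,-0.012,0,0,0.09,1,0.601,0.084,-0.012,0,0,0.09,1])

```text
time_s: 4.38
position: [0.502, 0.1357, 0.2974]
tool_rot: [[0.163, 0.987, -0.003], [0.987, -0.163, 0.002], [0.001, -0.003, -1.0]]
ft_force: [0.7, -0.0, -1.5]
grip_width: 0.0355
```

```bash
python3 -c "
from h import *
T=down(80.15)
plan(((.5031,.1298,.30),T),((.5031,.1298,.26),T),((.5031,.1298,.235),T),((.5031,.1298,.176),T))
for n,(x,y) in dict(top=(230,210),scene=(310,120)).items():
  im=eyes.get_image(n);cv2.imwrite(f'pics/{n}3.png',cv2.resize(im[y:y+130,x:x+150,::-1],None,fx=4,fy=4,interpolation=cv2.INTER_CUBIC))"
```

```text
t 4.3833 p [0.502  0.1357 0.2974] w 0.0355 f [ 0.7 -0.  -1.5]
[-0.0076, 0.0028, -0.0035] [-0.001, -0.0004, 0.0026] rows 0.2
[-0.0076, 0.003, 0.0498] [-0.001, -0.0004, 0.0026] rows 0.9
[-0.0077, 0.0031, 0.0831] [-0.001, -0.0004, 0.0026] rows 1.5
[-0.0078, 0.0033, 0.1618] [-0.001, -0.0004, 0.0026] rows 2.9
```

View pics/scene3.png

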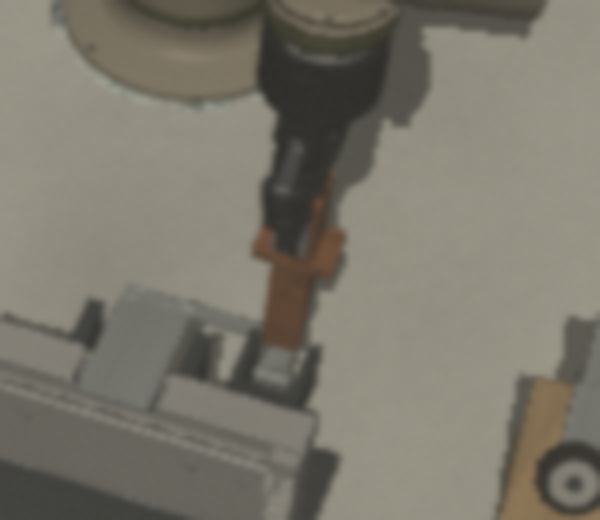

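View pics/top3.png

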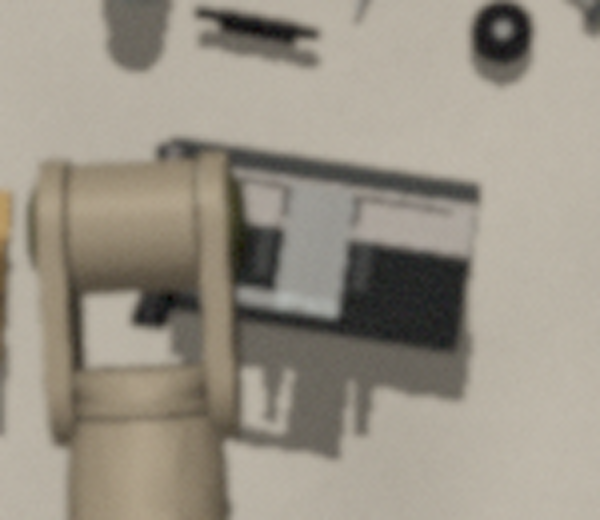

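>>> jog_arm(deltas=[0,0,0,0,0,0,1,0,0,0,0,0,0,1,0,0,0,0,0,0,1])

```text
time_s: 4.73
position: [0.5032, 0.1288, 0.2985]
tool_rot: [[0.171, 0.985, -0.001], [0.985, -0.171, -0.0], [-0.0, -0.001, -1.0]]
ft_force: [0.5, -0.2, -0.6]
grip_width: 0.0353
```

```bash
python3 -c "
from h import *
T=down(80.15)
plan(((.5031,.1298,.30),T),((.5031,.1298,.26),T),((.5031,.1298,.235),T),((.5031,.1298,.176),T))"
```

```text
t 4.7333 p [0.5032 0.1288 0.2985] w 0.0353 f [ 0.5 -0.2 -0.6]
[0.0012, -0.0004, -0.002] [-0.0002, 0.0001, -0.0] rows 0.0
[0.0012, -0.0004, 0.0513] [-0.0002, 0.0001, -0.0] rows 0.9
[0.0012, -0.0004, 0.0847] [-0.0002, 0.0001, -0.0] rows 1.5
[0.0013, -0.0003, 0.1633] [-0.0002, 0.0001, -0.0] rows 2.9
```

>>> jog_arm(deltas=[0.0005,0,0.03,0,0,0,1,0.0005,0,0.05,0,0,0,1,0.0005,0,0.06,0,0,0,1,0.0005,0,0.07,0,0,0,1,0.0005,0,0.08,0,0,0,1,0.0005,0,0.08,0,0,0,1])

```text
time_s: 5.23
position: [0.503, 0.1301, 0.2378]
tool_rot: [[0.17, 0.985, -0.002], [0.985, -0.17, -0.0], [-0.0, -0.002, -1.0]]
ft_force: [0.0, -0.6, -0.6]
grip_width: 0.0354
```

```bash
python3 -c "
from h import *
T=down(80.15)
plan(((.5031,.1298,.20),T),((.5031,.1298,.176),T))
for n,(x,y) in dict(scene=(310,120)).items():
  im=eyes.get_image(n);cv2.imwrite(f'pics/{n}4.png',cv2.resize(im[y:y+130,x:x+150,::-1],None,fx=4,fy=4,interpolation=cv2.INTER_CUBIC))"
```

```text
t 5.2333 p [0.503  0.1301 0.2378] w 0.0354 f [ 0.  -0.6 -0.6]
[-0.0004, 0.0003, 0.0505] [-0.0005, 0.0001, 0.0004] rows 0.9
[-0.0004, 0.0003, 0.0825] [-0.0005, 0.0001, 0.0004] rows 1.5
```

View pics/scene4.png

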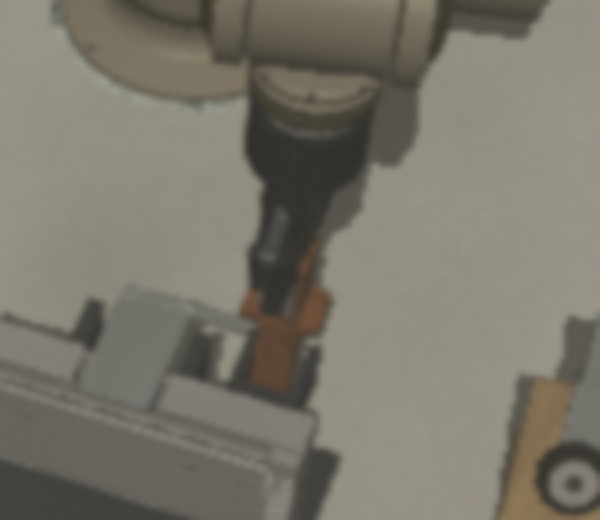

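>>> jog_arm(deltas=[0,0,0.015,0,0,0,1,0,0,0.03,0,0,0,1,0,0,0.045,0,0,0,1,0,0,0.06,0,0,0,1,0,0,0.07,0,0,0,1,0,0,0.075,0,0,0,1])

```text
time_s: 5.78
position: [0.5041, 0.1303, 0.1828]
tool_rot: [[0.169, 0.986, 0.002], [0.986, -0.169, -0.0], [0.0, 0.002, -1.0]]
ft_force: [2.3, -0.3, 0.3]
grip_width: 0.0353
```

```bash
python3 -c "
from h import *
T=down(80.15)
plan(((.5031,.1298,.176),T))
for n,(x,y) in dict(scene=(310,120)).items():
  im=eyes.get_image(n);cv2.imwrite(f'pics/{n}5.png',cv2.resize(im[y:y+130,x:x+150,::-1],None,fx=4,fy=4,interpolation=cv2.INTER_CUBIC))"
```

```text
t 5.7833 p [0.5041 0.1303 0.1828] w 0.0353 f [ 2.3 -0.3  0.3]
[-0.0009, -0.0013, 0.0091] [0.0008, -0.0001, 0.0006] rows 0.2
```

View pics/scene5.png

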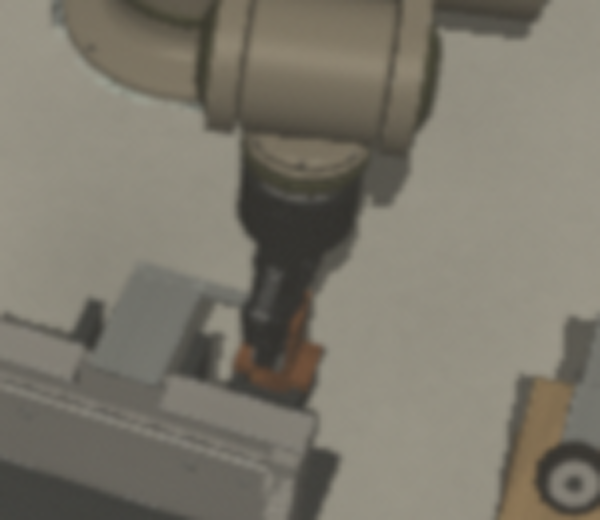

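>>> jog_arm(deltas=[0,0.0015,0.005,0,0,0,1,0,0.0025,0.009,0,0,0,1,0,0.0025,0.013,0,0,0,1,0,0.0025,0.016,0,0,0,1,0,0.0025,0.016,0,0,0,1])

```text
time_s: 6.25
position: [0.5048, 0.1303, 0.1758]
tool_rot: [[0.169, 0.986, 0.004], [0.986, -0.169, -0.0], [0.001, 0.004, -1.0]]
ft_force: [-16.7, -1.1, 46.0]
grip_width: 0.0353
```

>>> jog_arm(deltas=[0,-0.0015,-0.005,0,0,0,1,0,-0.002,-0.006,0,0,0,1,0,-0.002,-0.006,0,0,0,-0.2,0,-0.002,-0.006,0,0,0,-0.6,0,-0.002,-0.006,0,0,0,-1,0,-0.002,-0.006,0,0,0,-1,0,-0.002,-0.006,0,0,0,-1,0,-0.002,-0.006,0,0,0,-1])

```text
time_s: 6.92
position: [0.5035, 0.1304, 0.1748]
tool_rot: [[0.169, 0.986, -0.001], [0.986, -0.169, 0.0], [-0.0, -0.001, -1.0]]
ft_force: [0.4, -0.2, 1.1]
grip_width: 0.0856
```

```bash
python3 -c "
from h import *
T=down(80.15)
plan(((.504,.13,.26),T))"
```

```text
t 6.9167 p [0.5035 0.1304 0.1748] w 0.0856 f [ 0.4 -0.2  1.1]
[-0.0004, 0.0007, -0.1136] [-0.0002, 0.0, 0.0006] rows 2.0
```

Rise clear, then look.

>>> jog_arm(deltas=[0,0,-0.03,0,0,0,-1,0,0,-0.08,0,0,0,-1,0,0,-0.12,0,0,0,-1,0,0,-0.16,0,0,0,-1,0,0,-0.16,0,0,0,-1,0,0,-0.16,0,0,0,-1])

```text
time_s: 7.42
position: [0.5039, 0.1304, 0.2962]
tool_rot: [[0.169, 0.986, 0.003], [0.986, -0.169, 0.0], [0.001, 0.003, -1.0]]
ft_force: [-0.3, -1.4, -0.4]
grip_width: 0.0854
```

```bash
python3 -c "
from h import *
for n,(x,y) in dict(scene=(280,120)).items():
  im=eyes.get_image(n);cv2.imwrite(f'pics/{n}6.png',cv2.resize(im[y:y+150,x:x+200,::-1],None,fx=4,fy=4,interpolation=cv2.INTER_CUBIC))
# hanger approach: yaw -4.1
a=np.array([.9974,-.0715,0]);th=.55
zh=-np.sin(th)*a+np.cos(th)*np.array([0,0,1]); xh=np.cos(th)*a+np.sin(th)*np.array([0,0,1])
yt=xh; zt=-zh; xt=np.cross(yt,zt); T=Ro.from_matrix(np.c_[xt,yt,zt]); print(np.c_[xt,yt,zt])
G=np.array([.4424,.3507,.1685])
plan((G+zh*.08,T),(G-zh*(.019-.004),T),(G+zh*.12,T))"
```

```text
[[ 0.0715      0.85030796  0.52132824]
 [ 0.9974     -0.0609555  -0.03737214]
 [ 0.          0.52268723 -0.85252452]]
t 7.4667 p [0.5034 0.1304 0.2947] w 0.0851 f [-0.7 -0.5 -0.6]
[0.2703, -0.1853, 0.0773] [-0.175, 0.0086, -0.0305] rows 6.1
[0.2768, -0.1194, 0.1853] [-0.175, 0.0086, -0.0305] rows 6.4
[0.2676, -0.2131, 0.0319] [-0.175, 0.0086, -0.0305] rows 6.2
```

View pics/scene6.png

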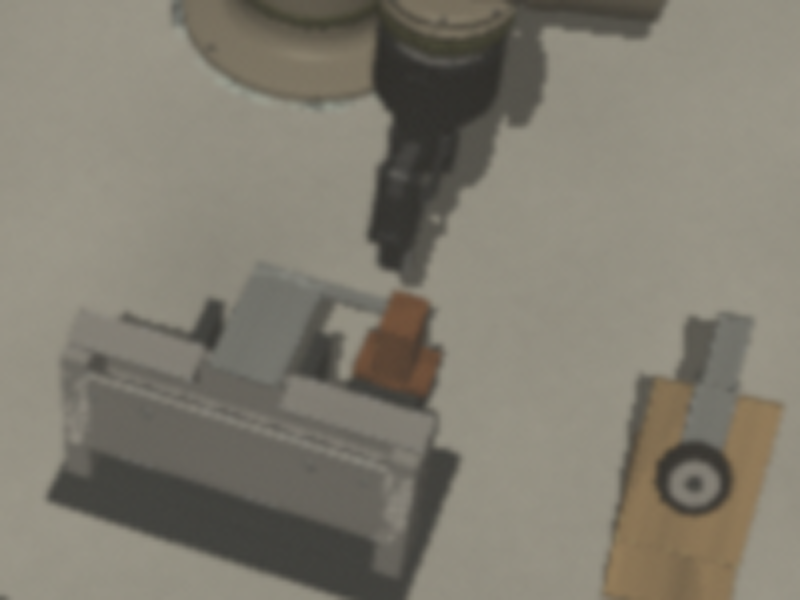

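>>> jog_arm(deltas=[0.27,-0.185,0.077,-0.175,0.009,-0.03,-1,0.27,-0.185,0.077,-0.175,0.009,-0.03,-1,0.27,-0.185,0.077,-0.175,0.009,-0.03,-1,0.27,-0.185,0.077,-0.175,0.009,-0.03,-1,0.27,-0.185,0.077,-0.175,0.009,-0.03,-1,0.27,-0.185,0.077,-0.175,0.009,-0.03,-1,0.27,-0.185,0.077,-0.175,0.009,-0.03,-1,0.27,-0.185,0.077,-0.175,0.009,-0.03,-1,0.27,-0.185,0.077,-0.175,0.009,-0.03,-1,0.27,-0.185,0.077,-0.175,0.009,-0.03,-1])

```text
time_s: 8.3
position: [0.4017, 0.3523, 0.237]
tool_rot: [[0.074, 0.85, 0.521], [0.997, -0.064, -0.038], [0.001, 0.522, -0.853]]
ft_force: [0.1, 0.6, -0.3]
grip_width: 0.0853
```

```bash
cat >> h.py <<'E'
_a=np.array([.9974,-.0715,0]);_th=.55
zh=-np.sin(_th)*_a+np.cos(_th)*np.array([0,0,1]); xh=np.cos(_th)*_a+np.sin(_th)*np.array([0,0,1])
TH=Ro.from_matrix(np.c_[np.cross(xh,-zh),xh,-zh]); G=np.array([.4424,.3507,.1685])
E
python3 -c "
from h import *
plan((G+zh*.08,TH),(G-zh*(.019-.004),TH)); print(env.observe()['tool_rot'])
for n,(x,y) in dict(scene=(400,150),top=(170,230)).items():
  im=eyes.get_image(n);cv2.imwrite(f'pics/{n}7.png',cv2.resize(im[y:y+110,x:x+120,::-1],None,fx=5,fy=5,interpolation=cv2.INTER_CUBIC))"
```

```text
t 8.3 p [0.4017 0.3523 0.237 ] w 0.0853 f [ 0.1  0.6 -0.3]
[0.0017, -0.0015, -0.0005] [-0.0001, 0.0002, -0.0009] rows 0.0
[0.0018, -0.0014, 0.1262] [-0.0001, 0.0002, -0.0009] rows 2.3
[[ 7.43913162e-02  8.50310350e-01  5.20997352e-01]
 [ 9.97228699e-01 -6.39154789e-02 -3.80753609e-02]
 [ 9.23921805e-04  5.22385988e-01 -8.52708641e-01]]
```

View pics/scene7.png

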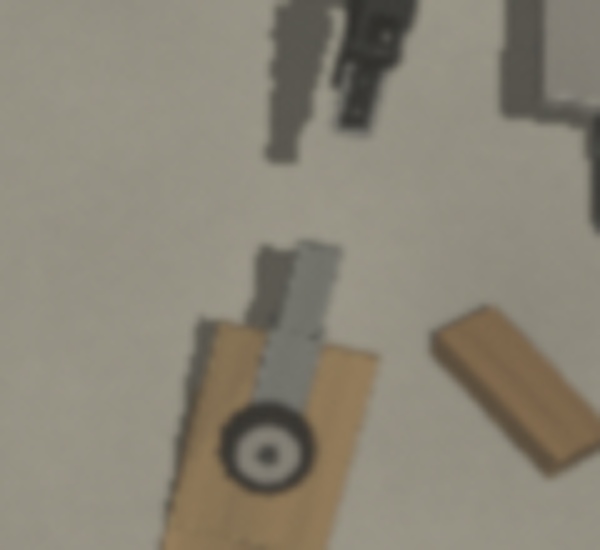

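View pics/top7.png

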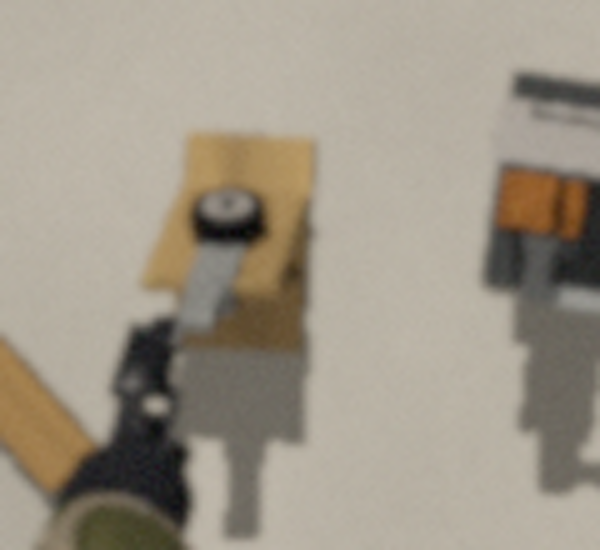

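>>> jog_arm(deltas=[0.001,-0.001,0.04,0,0,0,-1,0.001,-0.001,0.075,0,0,0,-1,0.001,-0.001,0.105,0,0,0,-1,0.001,-0.001,0.125,0,0,0,-1,0.001,-0.001,0.126,0,0,0,-0.5,0.001,-0.001,0.126,0,0,0,0,0.001,-0.001,0.126,0,0,0,0.4,0.001,-0.001,0.126,0,0,0,0.7,0.001,-0.001,0.126,0,0,0,1,0.001,-0.001,0.126,0,0,0,1,0.001,-0.001,0.126,0,0,0,1,0.001,-0.001,0.126,0,0,0,1], grip_force=90)

```text
time_s: 9.4
position: [0.4488, 0.351, 0.1571]
tool_rot: [[0.072, 0.85, 0.521], [0.997, -0.063, -0.036], [0.002, 0.523, -0.853]]
ft_force: [-7.8, -0.6, 6.6]
grip_width: 0.0104
```

```bash
python3 -c "
from h import *
plan((G+zh*.03,TH)); print(env.observe()['tool_rot'],G-zh*.015)
for n,(x,y) in dict(scene=(400,150),top=(170,230)).items():
  im=eyes.get_image(n);cv2.imwrite(f'pics/{n}8.png',cv2.resize(im[y:y+110,x:x+120,::-1],None,fx=5,fy=5,interpolation=cv2.INTER_CUBIC))"
```

```text
t 9.4 p [0.4488 0.351  0.1571] w 0.0104 f [-7.8 -0.6  6.6]
[-0.0009, 0.0008, -0.0574] [-0.0, -0.0004, -0.0006] rows 1.0
[[ 0.07249739  0.85020915  0.52142931]
 [ 0.99736621 -0.06294665 -0.03603293]
 [ 0.0021867   0.52266827 -0.85253334]] [0.45021992 0.35013942 0.15571213]
```

View pics/scene8.png

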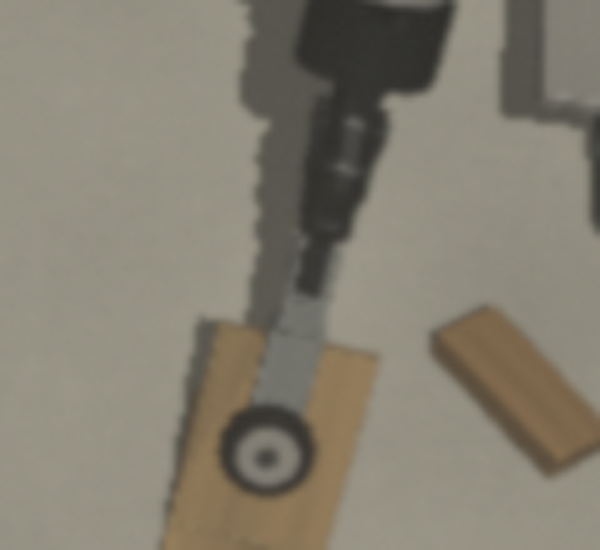

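```bash
cat >> h.py <<'E'
e1=np.array([.9853,-.1711,0]);e2=np.array([.1711,.9853,0]);LIP=np.array([.5528,.0248,.130])
E
python3 -c "
from h import *
p=np.array(env.observe()['position'])
a=p+zh*.08; T=down(80.15)
b=np.array([.43,.33,.36]); c=LIP+.055*e1; c[2]=.36
plan((a,TH),(b,T),(c,T))"
```

```text
t 9.5 p [0.4488 0.351  0.1571] w 0.0105 f [-8.3 -0.1  6.2]
[0.0001, 0.0, -0.1067] [0.0, -0.0004, -0.0006] rows 1.9
[-0.0291, 0.1219, -0.2427] [0.1749, -0.0094, 0.0306] rows 4.9
[-0.4304, 0.3489, -0.1045] [0.1749, -0.0094, 0.0306] rows 10.1
```

>>> jog_arm(deltas=[0,0,-0.025,0,0,0,1,0,0,-0.06,0,0,0,1,0,0,-0.1,0,0,0,1,0,0,-0.107,0,0,0,1,-0.029,0.122,-0.243,0.175,-0.009,0.031,1,-0.029,0.122,-0.243,0.175,-0.009,0.031,1,-0.029,0.122,-0.243,0.175,-0.009,0.031,1,-0.029,0.122,-0.243,0.175,-0.009,0.031,1,-0.029,0.122,-0.243,0.175,-0.009,0.031,1,-0.029,0.122,-0.243,0.175,-0.009,0.031,1,-0.029,0.122,-0.243,0.175,-0.009,0.031,1])

```text
time_s: 10.42
position: [0.4325, 0.3294, 0.3574]
tool_rot: [[0.175, 0.985, -0.001], [0.985, -0.175, -0.001], [-0.001, -0.001, -1.0]]
ft_force: [0.6, -0.7, -2.4]
grip_width: 0.0105
```

```bash
python3 -c "
from h import *
T=down(80.15)
c=LIP+.055*e1; c[2]=.33
d=c.copy(); d[2]=.24
plan((c,T),(d,T))"
```

```text
t 10.4167 p [0.4325 0.3294 0.3574] w 0.0105 f [ 0.6 -0.7 -2.4]
[-0.3715, 0.3023, 0.0366] [-0.0003, 0.0003, -0.0012] rows 8.6
[-0.3714, 0.3024, 0.1566] [-0.0003, 0.0003, -0.0012] rows 9.1
```

>>> jog_arm(deltas=[-0.371,0.302,0,0,0,0,1,-0.371,0.302,0,0,0,0,1,-0.371,0.302,0,0,0,0,1,-0.371,0.302,0,0,0,0,1,-0.371,0.302,0,0,0,0,1,-0.371,0.302,0,0,0,0,1,-0.371,0.302,0,0,0,0,1,-0.371,0.302,0,0,0,0,1,-0.371,0.302,0,0,0,0,1,-0.371,0.302,0.1,0,0,0,1,-0.371,0.302,0.12,0,0,0,1,-0.371,0.302,0.12,0,0,0,1])

```text
time_s: 11.42
position: [0.6025, 0.0178, 0.26]
tool_rot: [[0.172, 0.985, -0.015], [0.985, -0.172, 0.002], [-0.001, -0.015, -1.0]]
ft_force: [-0.5, 0.1, -4.8]
grip_width: 0.0103
```

>>> jog_arm(deltas=[0,0,0,0,0,0,1,0,0,0,0,0,0,1])

```text
time_s: 11.58
position: [0.6065, 0.0177, 0.2709]
tool_rot: [[0.171, 0.985, 0.003], [0.985, -0.171, -0.0], [0.0, 0.003, -1.0]]
ft_force: [0.1, -0.5, -2.0]
grip_width: 0.0104
```

```bash
python3 -c "
from h import *
T=down(80.15)
c=LIP+.055*e1; c[2]=.20
plan((c,T))
print(env.observe()['tool_rot'])
for n,(x,y) in dict(scene=(270,150),top=(240,200)).items():
  im=np.mean([eyes.get_image(n).astype(float) for _ in range(3)],0);np.save(f'pics/{n}9.npy',im[:,:,::-1]);cv2.imwrite(f'pics/{n}9.png',cv2.resize(im[y:y+110,x:x+140,::-1].astype(np.uint8),None,fx=5,fy=5,interpolation=cv2.INTER_CUBIC))"
```

```text
t 11.5833 p [0.6065 0.0177 0.2709] w 0.0104 f [ 0.1 -0.5 -2. ]
[-0.0029, 0.0009, 0.0945] [0.0009, -0.0, 0.0001] rows 1.7
[[ 1.70849904e-01  9.85293459e-01  2.66659128e-03]
 [ 9.85297066e-01 -1.70849381e-01 -4.24475355e-04]
 [ 3.73526789e-05  2.69990614e-03 -9.99996355e-01]]
```

View pics/scene9.png

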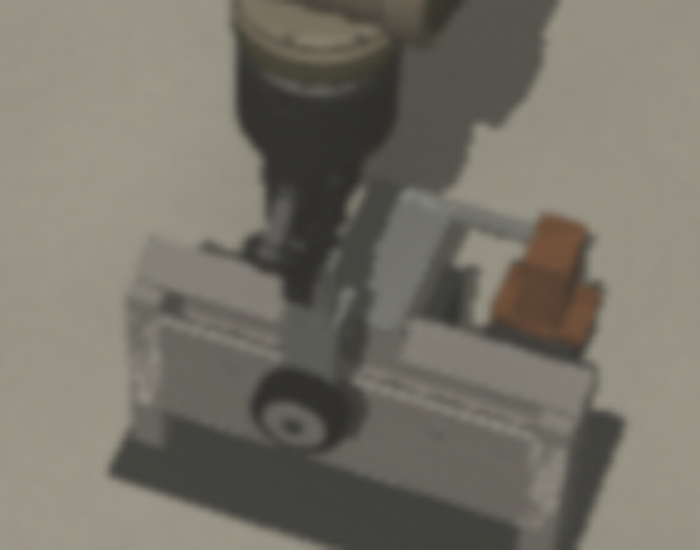

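View pics/top9.png

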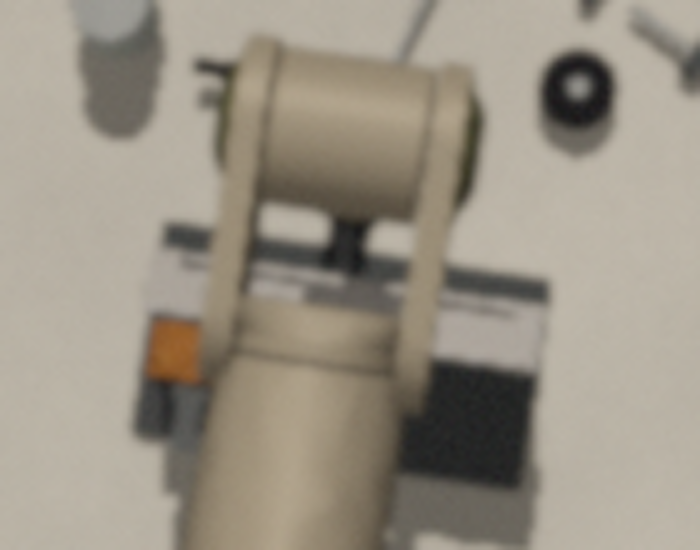

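```bash
python3 -c "
from h import *
np.set_printoptions(precision=4,suppress=True)
p=np.array(env.observe()['position'])
hook=p-.010*e1+np.array([0,0,-.029])
# rack values in hanger frame rel to grip
hub=np.array([.512,.347,.093]); d=hub-G; y=np.cross(zh,xh); print('hub in hanger frame rel grip',d@xh,d@y,d@zh)
for z in(-.055,-.059,-.063): print(z,(proj('scene',hook+.032*e1+np.array([0,0,z]))-[270,150]+.5)*5-.5)
for nm,v in dict(shankTopL=[.007,-.015,0.0],tabtopL=[.016,-.012,.058],tabtopR=[.016,.012,.058],).items():
  print(nm,(proj('scene',hook+v[0]*e1+v[1]*e2+np.array([0,0,v[2]]))-[270,150]+.5)*5-.5)
"
```

```text
hub in hanger frame rel grip 0.019944083475875767 0.0012860199999999618 -0.10078832397453288
-0.055 [292.9667 420.5783]
-0.059 [292.8218 425.0899]
-0.063 [292.6776 429.5819]
shankTopL [285.0631 311.5878]
tabtopL [286.1464 253.7382]
tabtopR [331.8726 267.783 ]
```

>>> jog_arm(deltas=[-0.003,0,0.04,0,0,0,1,-0.003,0,0.08,0,0,0,1,-0.003,0,0.107,0,0,0,1,-0.003,0,0.107,0,0,0,1,-0.003,-0.025,0.107,0,0,0,1,-0.003,-0.045,0.107,0,0,0,1,-0.003,-0.059,0.107,0,0,0,1,-0.003,-0.059,0.107,0,0,0,1,-0.003,-0.059,0.107,0,0,0,1,-0.003,-0.059,0.107,0,0,0,1])

```text
time_s: 12.72
position: [0.5632, 0.0222, 0.1902]
tool_rot: [[0.172, 0.985, 0.002], [0.985, -0.172, 0.0], [0.001, 0.002, -1.0]]
ft_force: [0.2, 0.2, -2.2]
grip_width: 0.011
```

```bash
python3 -c "
from h import *
T=down(80.15)
c=LIP+.010*e1; c[2]=.159
plan((c,T)); s=env.observe(); print(s['tool_rot'])
for n,(x,y) in dict(scene=(270,150)).items():
  im=np.mean([eyes.get_image(n).astype(float) for _ in range(3)],0);cv2.imwrite(f'pics/{n}10.png',cv2.resize(im[y:y+110,x:x+140,::-1].astype(np.uint8),None,fx=5,fy=5,interpolation=cv2.INTER_CUBIC))
hook=np.array(s['position'])-.010*e1+np.array([0,0,-.029]);print((proj('scene',hook+.032*e1+np.array([0,0,-.060]))-[270,150]+.5)*5-.5, hook@e1,hook@e2)
"
```

```text
t 12.7167 p [0.5632 0.0222 0.1902] w 0.011 f [ 0.2  0.2 -2.2]
[0.001, -0.001, 0.0415] [0.0007, -0.0003, -0.0004] rows 0.7
[[ 1.72156999e-01  9.85066605e-01  2.39828246e-03]
 [ 9.85069194e-01 -1.72158426e-01  4.00253773e-04]
 [ 8.07161158e-04  2.29356768e-03 -9.99997044e-01]]
[314.25570232 451.04838334] 0.5411428747179046 0.118278861884425
```

View pics/scene10.png

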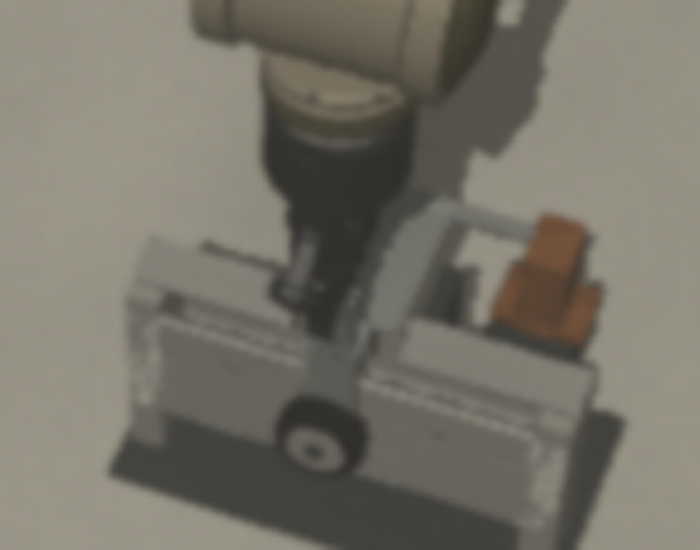

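Hub is at (314,451), matching the prediction. Descend gently.

>>> jog_arm(deltas=[0,-0.001,0.008,0,0,0,1,0,-0.001,0.016,0,0,0,1,0,-0.001,0.024,0,0,0,1,0,-0.001,0.032,0,0,0,1,0,-0.001,0.036,0,0,0,1,0,-0.001,0.036,0,0,0,1])

```text
time_s: 13.37
position: [0.5611, 0.0226, 0.161]
tool_rot: [[0.172, 0.985, -0.002], [0.985, -0.172, 0.001], [0.001, -0.002, -1.0]]
ft_force: [0.1, -0.4, -2.8]
grip_width: 0.0106
```

>>> jog_arm(deltas=[0,0,0.002,0,0,0,1,0,0,0.004,0,0,0,1,0,0,0.005,0,0,0,1,0,0,0.005,0,0,0,1])

```text
time_s: 13.7
position: [0.5617, 0.0225, 0.1592]
tool_rot: [[0.172, 0.985, 0.001], [0.985, -0.172, 0.001], [0.001, 0.001, -1.0]]
ft_force: [-2.1, -0.6, 3.9]
grip_width: 0.0104
```

>>> jog_arm(deltas=[0,0,0.001,0,0,0,0.7,0,0,0.001,0,0,0,0.4,0,0,0.001,0,0,0,0.2,0,0,0.001,0,0,0,0.2,0,0,0.001,0,0,0,0.2,0,0,-0.03,0,0,0,0.2,0,0,-0.07,0,0,0,0.2,0,0,-0.12,0,0,0,0,0,0,-0.16,0,0,0,-0.5,0,0,-0.16,0,0,0,-1,0,0,-0.16,0,0,0,-1])

```text
time_s: 14.62
position: [0.5618, 0.0225, 0.2796]
tool_rot: [[0.172, 0.985, 0.003], [0.985, -0.172, 0.0], [0.001, 0.003, -1.0]]
ft_force: [-0.1, 1.2, -2.1]
grip_width: 0.0768
```

```bash
python3 -c "
from h import *
plan((np.array([.5048,.1303,.26]),down(80.15)),(np.array([.5048,.1303,.1758]),down(80.15)))
for n,(x,y) in dict(scene=(270,150),top=(240,210)).items():
  im=np.mean([eyes.get_image(n).astype(float) for _ in range(3)],0);np.save(f'pics/{n}_avg2.npy',im[:,:,::-1]);cv2.imwrite(f'pics/{n}11.png',cv2.resize(im[y:y+110,x:x+140,::-1].astype(np.uint8),None,fx=5,fy=5,interpolation=cv2.INTER_CUBIC))
hook=LIP
print((proj('scene',hook+.032*e1+np.array([0,0,-.060]))-[270,150]+.5)*5-.5)
"
```

```text
t 14.6167 p [0.5618 0.0225 0.2796] w 0.0768 f [-0.1  1.2 -2.1]
[0.1285, -0.0998, 0.0259] [0.001, -0.0003, -0.0003] rows 3.0
[0.1284, -0.1001, 0.1382] [0.001, -0.0003, -0.0003] rows 3.8
[314.55364291 482.60626295]
```

View pics/scene11.png

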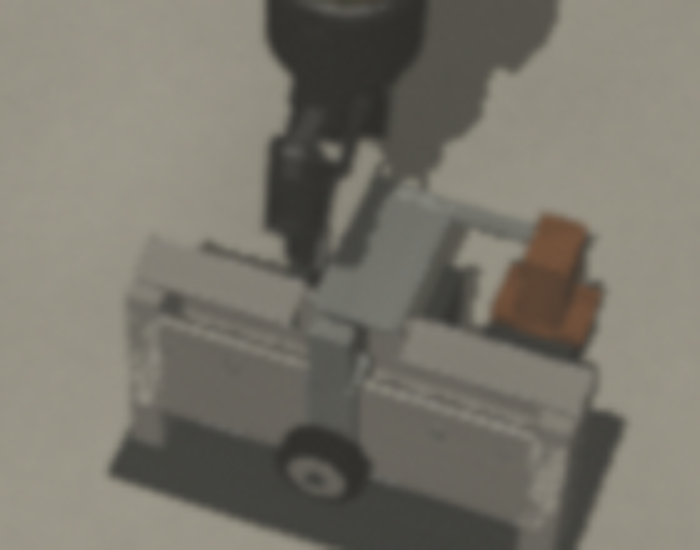

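View pics/top11.png

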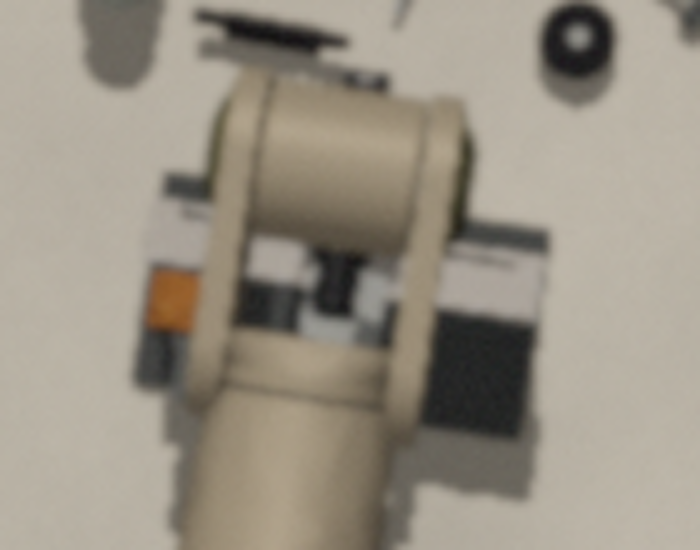

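```bash
python3 -c "
from h import *
def pr(v): return np.round((proj('scene',np.array([LIP[0],LIP[1],0])+v[0]*e1/1000+v[1]*e2/1000+np.array([0,0,v[2]/1000]))-[270,150]+.5)*5-.5,1)
for v in [(-25,-26,149),(-25,26,149),(-3,-26,149),(-3,26,149),(16,-12,188),(16,12,188),(4,-12,188),(4,12,188),(13,-15,130),(13,15,130),(0,-130,130),(0,130,130)]: print(v,pr(v))
for n,(x,y,w,h) in dict(scene=(318,180,50,75)).items():
    im=np.load('pics/scene_avg2.npy')[y:y+h,x:x+w]; im=np.clip((im-50)*1.8,0,255)
    cv2.imwrite(f'pics/z11.png',cv2.resize(im,None,fx=8,fy=8,interpolation=cv2.INTER_CUBIC).clip(0,255).astype(np.uint8))
"
```

```text
(-25, -26, 149) [310.6 307.9]
(-25, 26, 149) [399.3 335.5]
(-3, -26, 149) [296.3 337.2]
(-3, 26, 149) [385.7 365.2]
(16, -12, 188) [309.6 326.4]
(16, 12, 188) [352.  339.6]
(4, -12, 188) [317.6 309.9]
(4, 12, 188) [359.8 323. ]
(13, -15, 130) [304.  385.6]
(13, 15, 130) [355.2 401.9]
(0, -130, 130) [120.4 307.5]
(0, 130, 130) [563.1 447.3]
```

View pics/z11.png

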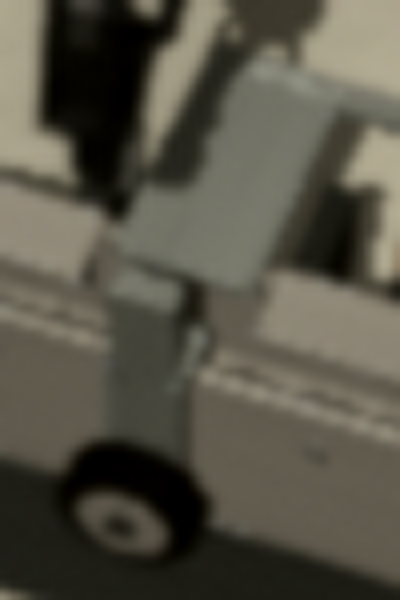

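>>> jog_arm(deltas=[0.128,-0.098,0.0,0,0,0,-1,0.128,-0.098,0.0,0,0,0,-1,0.128,-0.098,0.0,0,0,0,-1,0.128,-0.098,0.03,0,0,0,-1,0.128,-0.098,0.03,0,0,0,-1,0.128,-0.098,0.03,0,0,0,-1])

```text
time_s: 15.42
position: [0.5053, 0.1296, 0.2552]
tool_rot: [[0.172, 0.985, -0.003], [0.985, -0.172, 0.001], [0.0, -0.003, -1.0]]
ft_force: [0.1, -0.2, 0.1]
grip_width: 0.085
```

```bash
python3 -c "
from h import *
T=down(80.15)
plan((np.array([.5065,.1295,.177]),T))
im=eyes.get_image('scene');cv2.imwrite('pics/s12.png',cv2.resize(im[120:250,290:430,::-1],None,fx=4,fy=4))"
```

```text
t 15.4167 p [0.5053 0.1296 0.2552] w 0.085 f [ 0.1 -0.2  0.1]
[0.0001, 0.0019, 0.1042] [-0.0008, -0.0, -0.0002] rows 1.9
```

View pics/s12.png

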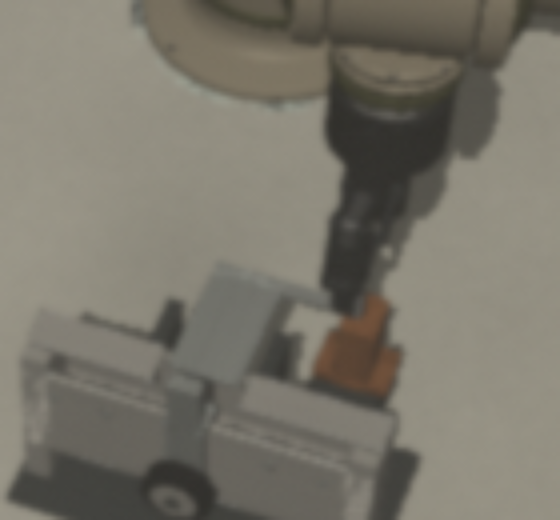

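>>> jog_arm(deltas=[0,0.001,0.04,0,0,0,-1,0,0.001,0.075,0,0,0,-1,0,0.001,0.095,0,0,0,-1,0,0.001,0.103,0,0,0,-1,0,0.001,0.103,0,0,0,-0.5,0,0.001,0.103,0,0,0,0,0,0.001,0.103,0,0,0,0.5,0,0.001,0.103,0,0,0,1,0,0.001,0.103,0,0,0,1,0,0.001,0.103,0,0,0,1,0,0.001,0.103,0,0,0,1], grip_force=70)

```text
time_s: 16.38
position: [0.5056, 0.1298, 0.1798]
tool_rot: [[0.172, 0.985, -0.001], [0.985, -0.172, 0.001], [0.001, -0.001, -1.0]]
ft_force: [-6.3, -0.2, 5.8]
grip_width: 0.0353
```

>>> jog_arm(deltas=[0,0,-0.02,0,0,0,1,0,0,-0.045,0,0,0,1,0,0,-0.075,0,0,0,1,0,0,-0.11,0,0,0,1,0,0,-0.14,0,0,0,1,0,0,-0.17,0,0,0,1,0,0,-0.19,0,0,0,1,0,0,-0.19,0,0,0,1])

```text
time_s: 17.05
position: [0.5071, 0.1296, 0.3249]
tool_rot: [[0.172, 0.985, 0.007], [0.985, -0.172, 0.001], [0.002, 0.007, -1.0]]
ft_force: [0.3, 0.2, -0.9]
grip_width: 0.0351
```

```bash
python3 -c "
from h import *
T=down(97)
plan((np.array([.491,-.3235,.30]),T))
im=eyes.get_image('scene');cv2.imwrite('pics/s13.png',cv2.resize(im[120:250,290:430,::-1],None,fx=4,fy=4))"
```

```text
t 17.05 p [0.5071 0.1296 0.3249] w 0.0351 f [ 0.3  0.2 -0.9]
[-0.5989, 0.0826, 0.0324] [0.0023, -0.0004, -0.0939] rows 10.9
```

View pics/s13.png

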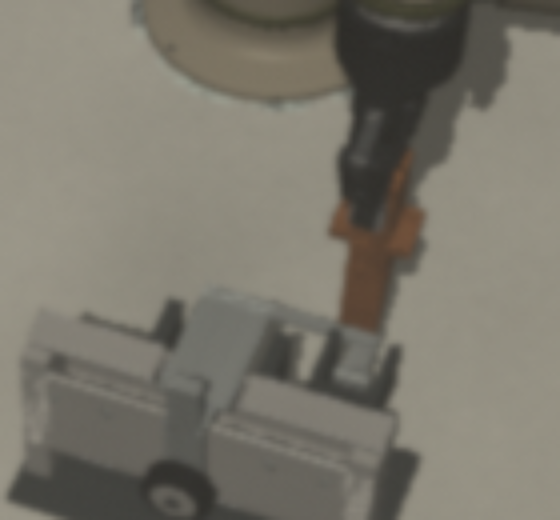

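>>> jog_arm(deltas=[-0.599,0.083,0,0,0,-0.094,1,-0.599,0.083,0,0,0,-0.094,1,-0.599,0.083,0,0,0,-0.094,1,-0.599,0.083,0,0,0,-0.094,1,-0.599,0.083,0,0,0,-0.094,1,-0.599,0.083,0,0,0,-0.094,1,-0.599,0.083,0,0,0,-0.094,1,-0.599,0.083,0,0,0,-0.094,1,-0.599,0.083,0.02,0,0,-0.094,1,-0.599,0.083,0.04,0,0,-0.094,1,-0.599,0.083,0.06,0,0,-0.094,1,-0.599,0.083,0.06,0,0,-0.094,1])

```text
time_s: 18.1
position: [0.4886, -0.3274, 0.2709]
tool_rot: [[-0.118, 0.993, -0.005], [0.993, 0.118, 0.004], [0.005, -0.004, -1.0]]
ft_force: [1.0, 0.4, -2.4]
grip_width: 0.0355
```

>>> jog_arm(deltas=[0,0,0,0,0,0,1,0,0,0,0,0,0,1,0,0,0,0,0,0,1])

```text
time_s: 18.35
position: [0.4906, -0.3224, 0.2763]
tool_rot: [[-0.123, 0.992, 0.001], [0.992, 0.123, 0.001], [0.001, 0.001, -1.0]]
ft_force: [0.7, 0.7, -0.7]
grip_width: 0.0354
```

```bash
python3 -c "
from h import *
T=down(97)
plan((np.array([.491,-.3235,.19]),T),(np.array([.491,-.3235,.107]),T))
s=env.observe();print(s['tool_rot'])
for n,(x,y) in dict(scene=(190,130)).items():
  im=np.mean([eyes.get_image(n).astype(float) for _ in range(3)],0);cv2.imwrite(f'pics/s14.png',cv2.resize(im[y:y+110,x:x+80,::-1].astype(np.uint8),None,fx=6,fy=6,interpolation=cv2.INTER_CUBIC))
a=np.radians(7);p=np.array(s['position'])
for off in(.012,.016):
 for v in[(18,-13,-116),(18,13,-116),(18,-27,-36),(18,27,-36)]:
  X=p+np.array([np.cos(a)*v[0]-np.sin(a)*v[1],np.sin(a)*v[0]+np.cos(a)*v[1],v[2]])/1000+[0,0,off]
  print(v,(proj('scene',X)-[190,130]+.5)*6-.5)
"
```

```text
t 18.35 p [ 0.4906 -0.3224  0.2763] w 0.0354 f [ 0.7  0.7 -0.7]
[-0.0016, 0.0002, 0.115] [0.0002, -0.0002, 0.0004] rows 2.1
[-0.0017, 0.0001, 0.2257] [0.0002, -0.0002, 0.0004] rows 4.1
[[-1.23131965e-01  9.92390115e-01  6.15516652e-04]
 [ 9.92390049e-01  1.23131463e-01  7.96269275e-04]
 [ 7.14420291e-04  7.08878801e-04 -9.99999494e-01]]
(18, -13, -116) [154.15585857 320.33903939]
(18, 13, -116) [208.984934   323.90113391]
(18, -27, -36) [ 98.14066535 200.92354451]
(18, 27, -36) [216.79165762 208.42607175]
(18, -13, -116) [152.93999364 314.69226242]
(18, 13, -116) [207.87962264 318.25695808]
(18, -27, -36) [ 96.75521023 194.78723297]
(18, 27, -36) [215.65549401 202.29474326]
```

View pics/s14.png

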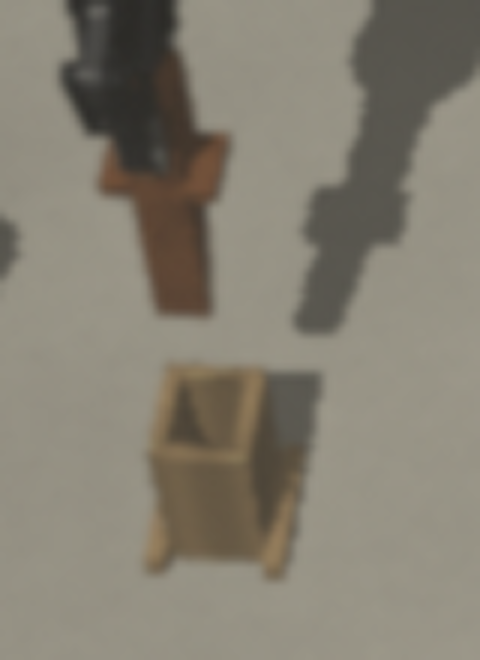

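>>> jog_arm(deltas=[-0.002,0,0.04,0,0,0,1,-0.002,0,0.08,0,0,0,1,-0.002,0,0.11,0,0,0,1,-0.002,0,0.125,0,0,0,1,-0.002,0,0.14,0,0,0,1,-0.002,0,0.155,0,0,0,1])

```text
time_s: 19.0
position: [0.4909, -0.3242, 0.1596]
tool_rot: [[-0.123, 0.992, 0.001], [0.992, 0.123, 0.0], [0.0, 0.001, -1.0]]
ft_force: [-0.9, 0.5, -0.4]
grip_width: 0.0354
```

```bash
python3 -c "
from h import *
T=down(97)
plan((np.array([.4908,-.3242,.107]),T))
for n,(x,y) in dict(scene=(190,130)).items():
  im=eyes.get_image(n).astype(float);cv2.imwrite(f'pics/s15.png',cv2.resize(im[y:y+110,x:x+80,::-1].astype(np.uint8),None,fx=6,fy=6,interpolation=cv2.INTER_CUBIC))
"
```

```text
t 19.0 p [ 0.4909 -0.3242  0.1596] w 0.0354 f [-0.9  0.5 -0.4]
[0.0, -0.0002, 0.0701] [0.0003, -0.0, 0.0004] rows 1.3
```

View pics/s15.png

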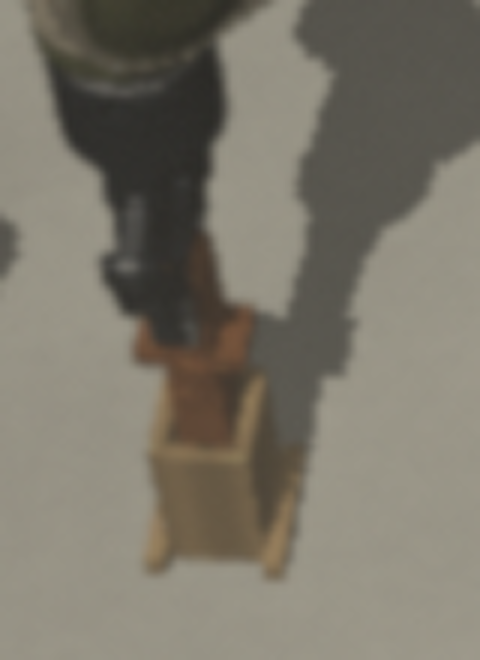

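Entering cleanly; continue down to the collar.

>>> jog_arm(deltas=[0,0,0.02,0,0,0,1,0,0,0.04,0,0,0,1,0,0,0.055,0,0,0,1,0,0,0.065,0,0,0,1,0,0,0.07,0,0,0,1,0,0,0.07,0,0,0,1])

```text
time_s: 19.55
position: [0.4909, -0.3248, 0.1081]
tool_rot: [[-0.123, 0.992, 0.001], [0.992, 0.123, 0.0], [-0.0, 0.001, -1.0]]
ft_force: [-0.6, -0.5, -1.8]
grip_width: 0.0351
```

>>> jog_arm(deltas=[0,0,0.003,0,0,0,1,0,0,0.005,0,0,0,1,0,0,0.007,0,0,0,1,0,0,0.007,0,0,0,1])

```text
time_s: 19.88
position: [0.4916, -0.3257, 0.1074]
tool_rot: [[-0.122, 0.992, 0.005], [0.992, 0.122, -0.004], [-0.005, 0.005, -1.0]]
ft_force: [-7.9, 5.4, 32.9]
grip_width: 0.0353
```

>>> jog_arm(deltas=[0,0,-0.005,0,0,0,1,0,0,-0.005,0,0,0,1,0,0,-0.005,0,0,0,0,0,0,-0.005,0,0,0,-0.5,0,0,-0.005,0,0,0,-1,0,0,-0.005,0,0,0,-1,0,0,-0.005,0,0,0,-1,0,0,-0.04,0,0,0,-1,0,0,-0.1,0,0,0,-1,0,0,-0.18,0,0,0,-1,0,0,-0.24,0,0,0,-1,0,0,-0.24,0,0,0,-1])

```text
time_s: 20.88
position: [0.4908, -0.3254, 0.2864]
tool_rot: [[-0.122, 0.993, 0.004], [0.993, 0.122, -0.003], [-0.004, 0.004, -1.0]]
ft_force: [0.7, 0.2, -0.9]
grip_width: 0.0854
```

```bash
python3 -c "
from h import *
plan((np.array([.3,-.45,.3]),down(60)))
"
```

```text
t 20.8833 p [ 0.4908 -0.3254  0.2864] w 0.0854 f [ 0.7  0.2 -0.9]
[-0.1338, -0.2728, -0.0186] [0.0015, 0.0007, 0.2056] rows 5.5
```

Move the arm back out of the way for a clear look.

>>> jog_arm(deltas=[-0.134,-0.273,-0.019,0,0,0.1,-1,-0.134,-0.273,-0.019,0,0,0.1,-1,-0.134,-0.273,-0.019,0,0,0.1,-1,-0.134,-0.273,-0.019,0,0,0.1,-1,-0.134,-0.273,-0.019,0,0,0.1,-1,-0.134,-0.273,-0.019,0,0,0.1,-1,-0.134,-0.273,-0.019,0,0,0.1,-1,-0.134,-0.273,-0.019,0,0,0.1,-1,-0.134,-0.273,-0.019,0,0,0.1,-1])

```text
time_s: 21.63
position: [0.3001, -0.4495, 0.2957]
tool_rot: [[0.19, 0.982, 0.0], [0.982, -0.19, 0.001], [0.001, -0.0, -1.0]]
ft_force: [0.5, -0.2, 0.5]
grip_width: 0.0852
```

Run:
```python
from h import *
for n in ("scene","top"):
    im=np.mean([eyes.get_image(n).astype(float) for _ in range(5)],0)[:,:,::-1]; np.save(f"pics/{n}_fin.npy",im)
    im=im.clip(0,255).astype(np.uint8); cv2.imwrite(f"pics/f_{n}.png",im)
    R={"scene":dict(rail=(280,175,120,110),wedge=(195,165,60,70)),"top":dict(rail=(260,235,100,90),wedge=(390,250,50,50))}[n]
    cs=[cv2.resize(im[y:y+h,x:x+w],None,fx=6,fy=6,interpolation=cv2.INTER_CUBIC) for (x,y,w,h) in R.values()]
    for k,c in zip(R,cs): cv2.imwrite(f"pics/f_{n}_{k}.png",c)
print(env.observe()['time_s'],env.observe()['qvel'],env.observe()['ft_force'])
```

```text
22.1333 [-0.21710406 -0.05158889 -0.03352312 -0.09204916 -0.03151133 -0.07826005] [0.1436201  0.91198023 0.06250892]
```

View pics/f_scene.png

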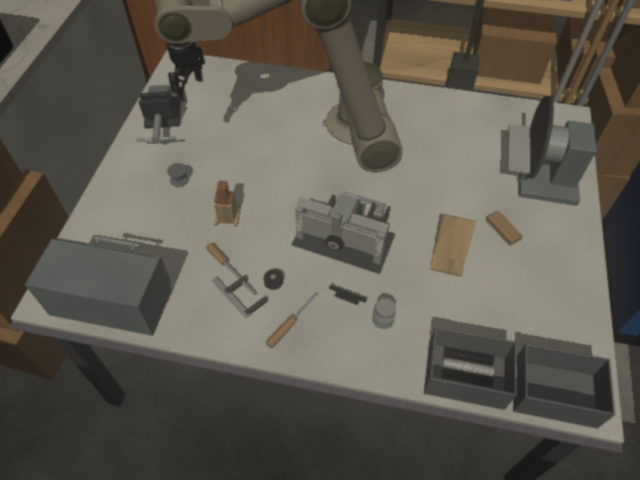

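View pics/f_scene_rail.png

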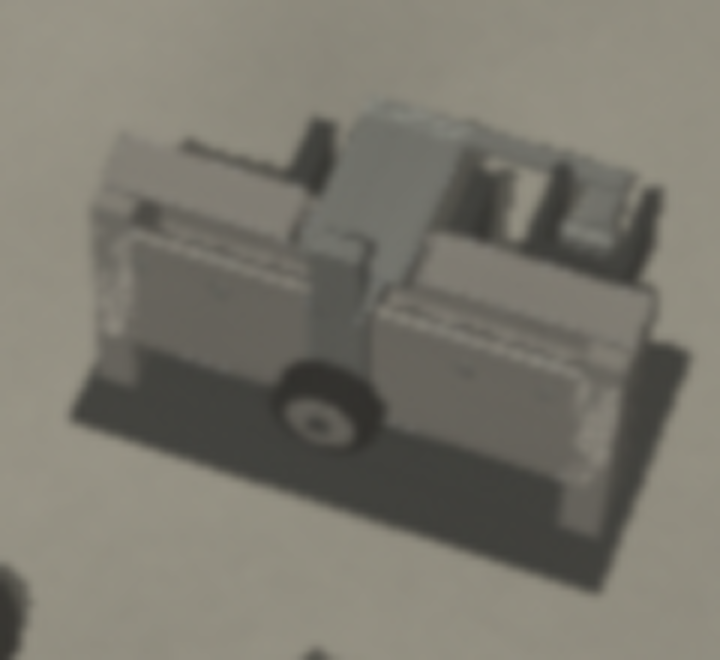

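View pics/f_top_rail.png

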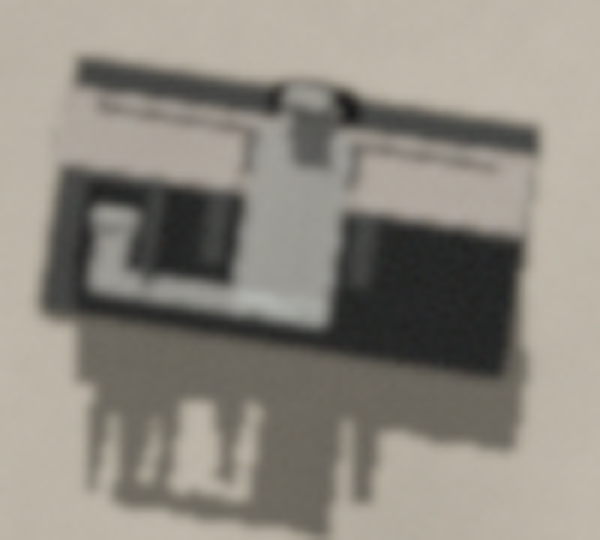

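View pics/f_scene_wedge.png

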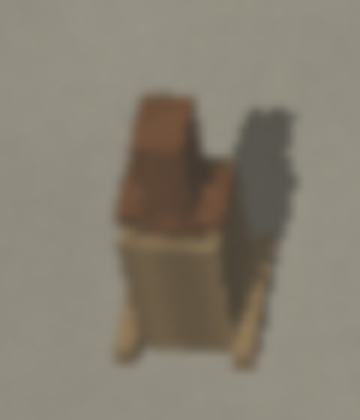

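View pics/f_top_wedge.png

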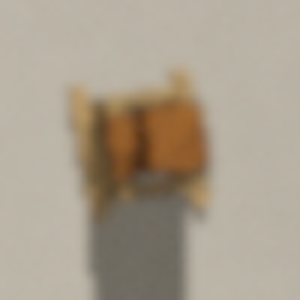

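Run:
```python
from h import *
from rig import close_job
a=np.load("pics/top_fin.npy"); 
for nm,i in(("start",None),("end",a)):
  (p,q),r=refine("top","rail",(240,312),(325,327),img=i,w=1.5); print(nm,"keeper back edge",p,q,r)
  (p,q),r=refine("top","wedge",(199,112),(204,160),img=i,w=1.5); print(nm,"head -y edge",p,q,r)
print(close_job())
```

```text
start keeper back edge [299.50044117 287.10569952] [313.70610847 289.35993034] 0.11737634
start head -y edge [423.54926392 268.16821916] [424.36797791 276.16971512] 0.04123798
end keeper back edge [299.51259983 287.00015334] [313.69509134 289.40689872] 0.14675176
end head -y edge [423.24214528 268.17929334] [424.38511336 276.13480853] 0.0917799
the job is handed in; nothing more can be done
None
```

The job is done and handed in at about 22 s of the 67 s allowed; the hand-in gave no verdict.

- **Wedge in:** I pushed the wedge into the pocket until its collar landed, where the wrist force rose to 46 N, and let go. The camera showed the keeper propped open.
- **Hanger:** I lifted it off the rack along its own axis, turned it upright, brought its tongue over the lip and lowered it until it touched at the expected height, then let go. The top of its tab lay within about 2 mm of where it should be when home.
- **Wedge back:** I pulled the wedge and returned it to its stand, pressing the collar onto the rim with about 33 N before releasing.

**Last checks:**
- **Keeper:** in the top view its back edge is within 0.1 px (about 0.3 mm) of where it was when shut at the start.
- **Wedge:** its head is within 0.3 px (about 1 mm) of where it started in the stand.
- **Hanger:** it was home and upright.
- **Surroundings:** by eye the other things had not moved. The arm was clear, with under 1 N at the wrist.

**Small disagreements, all within tolerance:**
- The two camera views put the rail 1–3 mm apart.
- The pulley hub showed about 1 px above the predicted home position, while the tab edge agreed. The hub's height was itself only an estimate.

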